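# Change over the nozzle holder in the clean cabinet

### The arm

A 6-joint arm with a two-finger parallel gripper is mounted at the origin on the work surface. World frame = base frame: x ahead of the robot, y to its left, z up, the work surface at z = 0. Lengths are in m, angles in rad, forces in N, time in s.
With the tool pointing down it reaches from about 0.325 to 0.85 m from the base axis. Payload 4.4 kg.
Tool frame: the origin (TCP) lies between the finger pads; the fingertips stand env.tip_reach ahead of it and the grasp point (between the pads) lies 3 mm ahead of it (env.tip_reach is the distance from the TCP to the fingertips, in m); z points along the fingers, y is the direction in which the jaws open and shut (so a half turn about z gives the same grasp; the last joint's range is limited). The gripper opens to 94 mm and grips with 3 to 60 N. Pads are 16 mm wide; open, the fingers measure 119 mm over their backs; the gripper's body (75 mm by 177 mm) begins 78 mm behind the grasp point.
Start: joints at [-1.266, 0.207, 1.542, -0, 1.393, -0.15], TCP at [0.253, -0.517, 0.227] pointing down, gripper open.
Joint ranges: [-2.73, 2.73], [-0.86, 2.22], [0.23, 2.46], [-1.11, 4.25], [0.08, 2.63], [-2.82, 2.82]. Speed limits (rad/s): [2.79, 2.79, 3.14, 3.14, 3.14, 3.14].

### API

Orientations are given as a unit quaternion [w, x, y, z].
In Python, from workcell import telemetry, viewer, hand_in, env gives the robot as it stands.
- The arm moves only by the tool step_arm, never from a script. Its argument "series" is a list of rows, each a list of 3 entries, a list of its own where there are three numbers: the shift along the world's x, y, z in cm, then the turn about the world's z in rad, then the finger opening in cm, from 0 to 9.4. A call has 1 to 12 rows; each row is the pose to reach, as a shift and turn from the pose measured when the call began; what a row does not reach only later rows make up. A row lasts 1/8 s, in which the tool goes at most 62.5 mm and 10.7 degrees, less where a joint would pass 70% of its speed; a pose out of reach is approached as far as the arm can. A call with a gripper value outside its range is refused whole. The fingers move at their own pace and stop on an object; "grip_force" is the grip in N (left out, the last holds). Time passes only in rows, so rows that repeat a pose let the fingers close. It gives the time, the measured TCP pose, the force and the opening at its end, in the units of the state.
- telemetry.get_obs(): the state, without advancing time (a new reading comes with each control period).
- viewer.camera(name): name is "scene" or "top" or "wrist"; returns a dict with "img" (384x512x3 uint8, red, green, blue), "intrinsics" (3x3 intrinsics, pixels), "dist_coeffs" ([k1, k2, p1, p2, k3] as OpenCV has them; the pictures are not rectified), "xyz" and "attitude" of the camera in the world. Camera axes: x right, y down, z forward; pixel columns grow to the right and rows downward; lengths in m; the calibration is good to about 2 mm. A picture is of the moment at which its call begins. There is no depth.
- hand_in(): hands the job in, once; it reports no verdict.
The state is a dict: "clock": time; "joint_positions": joint angles; "qd": joint speeds; "joint_efforts": joint torques, N m; "ee_pos": TCP position; "orientation": TCP orientation; "ft_force": force on the tool from outside, world axes, zero at the start; "torque": the same for the moment, N m; "opening": finger opening in m.
Only numpy, scipy, OpenCV 4.12 (cv2) and the standard library are available. Lean on these libraries where they do the work, as an engineer would, in place of code of your own. Each camera call takes 0.05 s, during which the arm holds its last target. There are 200 camera calls.

### The job

Change over the diesel nozzle holder in the clean cabinet on the bench: slide the shutter of the loading port fully open, bring the finished nozzle holder out of the cradle inside and lay it in the empty middle groove of the bench rest, then pass the waiting one of the same size in and lay it in the cradle, and slide the shutter fully shut again. Lay both down gently, level in their grooves with the nozzle tip to the left as they lie now, and let neither a part nor the gripper touch the rubber rim of the port on the way. Leave the longer nozzle holder in the rest and everything else on the bench where they are.

Things in the scene. Friction and masses are not known exactly. Their poses are not given: they have to be found in the camera images.
- cabinet: Clean-assembly cabinet, 420 wide (y) x 330 deep (x) x 339 high mm: grey steel tub with two round glove ports in its upright front (165 high), then a clear hood whose front window slopes up at 42 degrees from level to the roof. Does not move, but stands elsewhere each time. Origin: centre of its underside; x from its front (robot side) to its back, y to its left, z up.
- port_rim: Black rubber rim of the loading port, a clear opening of 172 (y) x 124 mm (x) in the sloping window; rubber 7 wide, 5 proud of the window. Not to be touched. Origin: centre of the opening, in the window's outer face, 249 above the bench; x up the slope, y to the cabinet's left, z outwards square to the window (42 degrees from vertical). Shutter rails along y at x = -82 and +82 stand 14 proud.
- shutter (a joint): Clear sliding shutter, 198 (y) x 152 mm, over the port, in m: 0 = fully shut, 0.19 = fully open, sliding to the cabinet's right (-y). Its outer face is 11 proud of the window. Stays where it is left; about 2 N to slide. It may start a little ajar.
- shutter_handle (a point): Grip point of the shutter's handle, a flat aluminium fin in the middle of the shutter: 50 long up the slope, 12 thick (y), 30 high square to the window (from 11 to 41 proud of the window). The point lies on the fin's centre line, 30 proud of the window, 11 below the fin's top; axes as the port rim's. Moves with the shutter.
- cradle_seat (a point): Seat of the cradle in the cabinet: the point on the part's axis half-way between two grey V plates (10 thick, their middles 36 left and right of it), 34 mm behind the port's centre, square to the window. The 90-degree Vs lean 20 degrees from upright to the robot, so parts pass in and out square to the window. Nothing between the plates for 190 below. Axes as the cabinet's; parts lie along y.
- rest: Grey bench rest, 190 (x) x 96 (y) mm, with three V grooves at x = -62, 0 and +62, each cut in two plates 10 thick (middles at y = -36 and +36, tops 50 above the bench); between the plates only a base 8 high. Does not move, but stands elsewhere each time. Origin: centre of its underside; parts lie along y, tip to +y, axis 52 above the bench.
- rest_middle (a point): The point on the axis of a part lying in the middle groove of the rest, half-way between the plates, 52 above the bench; axes as the rest's. Empty at the start.
- finished: The finished nozzle holder, in the cradle in the cabinet at the start: round turned steel, 132 long, 0.25 to 0.45 kg. Origin on its axis, middle of the dark thick body (26 dia x 40 long: grip here, it balances here). y points to the slim nozzle tip, 68 from the origin; on both sides of the body 22 dia (to +50 and -48), which lies in the V plates; inlet end at -64. May be rolled about y.
- finished_tip (a point): Point of the finished nozzle holder's tip, on its axis.
- waiting: The nozzle holder waiting to go in, the same part as the finished one, lying in the first or the last groove of the bench rest. Origin and axes as the finished one's.
- waiting_tip (a point): Point of the waiting nozzle holder's tip, on its axis.
- long_holder: A longer nozzle holder of another kind, 164 long (tip 84 from the origin, inlet end at -80), body 29 dia, 0.45 kg, in the other outer groove of the rest; not to be moved. Origin on its axis in the middle of its thick body, y to its tip.
- spray_can: Bare metal spray can, 64 dia x 190 high, standing near the cabinet's left side. Origin: centre of its foot.
- wrench: Steel combination wrench, 190 long, 8 thick, lying flat in front of the cabinet. Origin: centre of its underside.
- screwdriver: Screwdriver with black handle, 190 long, 26 high, lying in front of the cabinet to the right. Origin: centre of its underside.
- work_lamp: Black hand lamp, 170 x 42 x 28 mm, lying in front of the cabinet. Origin: centre of its underside.
- cap_cup: Empty steel cup, 64 dia x 60 high, standing in front of the rest. Origin: centre of its foot.
- clipboard: Clipboard with a drawing, 320 x 230 x 16 mm, lying to the right. Origin: centre of its underside.
Not all that is in view belongs to the job. Leave any green look-alike of the rest alone.

How it is judged:
On the way, in this order (a step that is already met when the one before it is completed fails the run):
1. the shutter is slid open (170 mm or more of its 190 mm) (value of joint shutter above 0.17 m), for 0.2 s.
2. the finished nozzle holder lies in the middle groove of the rest, tip to the left, let go (distance between finished and rest_middle below 0.01 m and angle between the y axis of finished and the y axis of rest, either way round below 0.08 rad and y of finished_tip in the frame of rest above 0 m and contact force between the fingers and finished below 0.1 N), for 0.2 s.
3. the waiting nozzle holder lies in the cradle inside, tip to the left, let go (distance between waiting and cradle_seat below 0.01 m and angle between the y axis of waiting and the y axis of cabinet, either way round below 0.08 rad and y of waiting_tip in the frame of cradle_seat above 0 m and contact force between the fingers and waiting below 0.1 N), for 0.2 s.
At the end, for the whole second after the job is handed in: Shutter shut to within 6 mm; finished nozzle holder in the middle groove of the rest, waiting one in the cradle in the cabinet, each with its origin within 10 mm of its seat point, axis within 4.5 degrees of the groove, tip to the left (+y of rest or cabinet), at rest (value of joint shutter below 0.006 m and distance between finished and rest_middle below 0.01 m and angle between the y axis of finished and the y axis of rest, either way round below 0.08 rad and y of finished_tip in the frame of rest above 0 m and distance between waiting and cradle_seat below 0.01 m and angle between the y axis of waiting and the y axis of cabinet, either way round below 0.08 rad and y of waiting_tip in the frame of cradle_seat above 0 m and linear speed of each of finished, waiting below 0.02 m/s); the robot touches nothing.
It fails at once if anything presses on the rubber rim of the port with more than 1 N (contact force between anything else and port_rim above 1 N).
It fails at once if a nozzle holder is pressed or knocked hard on the rest or on the cabinet with what it carries (more than 120 N) (contact force between any of finished, waiting and rest above 120 N or contact force between any of finished, waiting and cabinet above 120 N).
It fails at once if a nozzle holder is dropped: it moves faster than 0.5 m/s (a fall of 13 mm) with no finger on it ((linear speed of finished above 0.5 m/s and contact force between the fingers and finished below 0.1 N) or (linear speed of waiting above 0.5 m/s and contact force between the fingers and waiting below 0.1 N)).
It fails at once if the longer nozzle holder is moved by more than 15 mm (distance of long_holder from where it was at the start of the episode above 0.015 m).
It fails at once if another thing on the bench is moved by more than 30 mm (distance of any of spray_can, wrench, screwdriver, work_lamp, cap_cup, clipboard from where it was at the start of the episode above 0.03 m).
It also fails if it takes over 72 s, if anything falls off the work surface, if the arm or the gripper's body presses on something with over 40 N, if the wrist force passes 120 N, or if a joint passes its speed limit or range.

## Working session

There is one attempt and no reset: what is moved stays moved. The work goes in short steps, Python scripts to look and compute and a tool call to move; the robot and the scene stay as the last step left them, time stands still between calls to the robot, and variables do not carry over. Pictures are saved under pics/ and viewed, about 8 in all and at most 12, crops included, and the job is handed in when it is done.

Besides the shell and the picture viewer there is one more tool, called after "Call:" as name(argument=value, ...), one argument or row to a line, values as JSON. step_arm: Moves the arm, as the interface text tells. Its arguments: {"type":"object","properties":{"series":{"type":"array"},"grip_force":{"type":"number"}},"required":["series"]}

```bash
ls; mkdir -p pics; cat > h.py <<'E'
import numpy as np, cv2, pickle
from workcell import telemetry, viewer, hand_in, env
from scipy.spatial.transform import Rotation as R
def shot(n,f):
    c=viewer.camera(n); cv2.imwrite(f'pics/{f}.png',c['img'][:,:,::-1]); pickle.dump(c,open(f'pics/{f}.pkl','wb')); return c
def load(f): return pickle.load(open(f'pics/{f}.pkl','rb'))
def rot(c):
    a=np.array(c['attitude'],float)
    return a if a.shape==(3,3) else R.from_quat(a[[1,2,3,0]]).as_matrix()
def ray(c,uv):
    p=cv2.undistortPoints(np.array([[uv]],float),np.array(c['intrinsics']),np.array(c['dist_coeffs']))[0,0]
    d=rot(c)@np.array([p[0],p[1],1]); return np.array(c['xyz']),d/np.linalg.norm(d)
def onz(c,uv,z):
    o,d=ray(c,uv); return o+d*(z-o[2])/d[2]
def proj(c,P):
    Rm=rot(c); r=cv2.Rodrigues(Rm.T)[0]; t=-Rm.T@np.array(c['xyz'])
    return cv2.projectPoints(np.array(P,float).reshape(-1,1,3),r,t,np.array(c['intrinsics']),np.array(c['dist_coeffs']))[0][:,0]
E
python3 - <<'E'
from h import *
o=telemetry.get_obs();print(o);print(env.tip_reach)
a=[shot(n,n+'0') for n in('scene','top','wrist')]
for c in a: print(c['xyz'],c['attitude'],c['intrinsics'],c['dist_coeffs'])
cv2.imwrite('pics/a0.png',np.vstack([cv2.resize(a[0]['img'][:,:,::-1],(800,600))]))
cv2.imwrite('pics/a1.png',cv2.resize(a[1]['img'][:,:,::-1],(800,600)))
E
```

```text
pics
{'clock': 0.0, 'joint_positions': array([-1.26650078e+00,  2.07415843e-01,  1.54295020e+00, -3.51012489e-05,
        1.39350538e+00, -1.50523072e-01]), 'qd': array([ 0.0004725 , -0.00148725,  0.00019837,  0.00040883,  0.00051219,
       -0.00028704]), 'joint_efforts': array([-1.78495684e-03, -3.70879662e+01, -2.81419355e+01,  6.94538536e-02,
        3.59526370e-02, -1.68573988e-04]), 'ee_pos': array([ 0.25233322, -0.51582351,  0.22629492]), 'orientation': array([-1.13469142e-03,  9.74252411e-01,  2.25457182e-01, -1.04737632e-04]), 'ft_force': array([0.0960038 , 0.66095791, 0.03813697]), 'torque': array([ 0.02740867,  0.01836273, -0.0440081 ]), 'opening': 0.09372351745753837}
0.022
[ 1.17668804 -0.1780034   1.26535551] [-0.21523229  0.73074742  0.62289594 -0.17799978] [[353.10948902   0.         256.45587258]
 [  0.         353.10948902 191.76371384]
 [  0.           0.           1.        ]] [-0.10370894  0.          0.          0.          0.        ]
[ 0.30146121 -0.06956539  1.5161707 ] [-0.04662346  0.71540775 -0.69550189  0.04790745] [[435.20966485   0.         256.28927714]
 [  0.         435.20966485 187.63111422]
 [  0.           0.           1.        ]] [0.02322426 0.         0.         0.         0.        ]
[ 0.31865146 -0.48324864  0.38480041] [ 0.10768158  0.84156244 -0.52486976 -0.06847682] [[282.21199976   0.         256.56027748]
 [  0.         282.21199976 184.63406498]
 [  0.           0.           1.        ]] [-0.05798554  0.          0.          0.          0.        ]
```

View pics/a0.png

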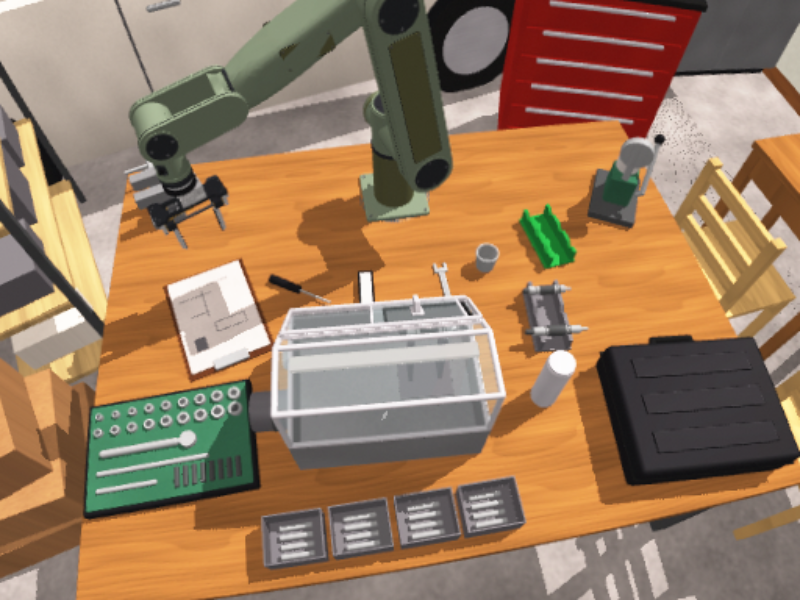

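View pics/a1.png

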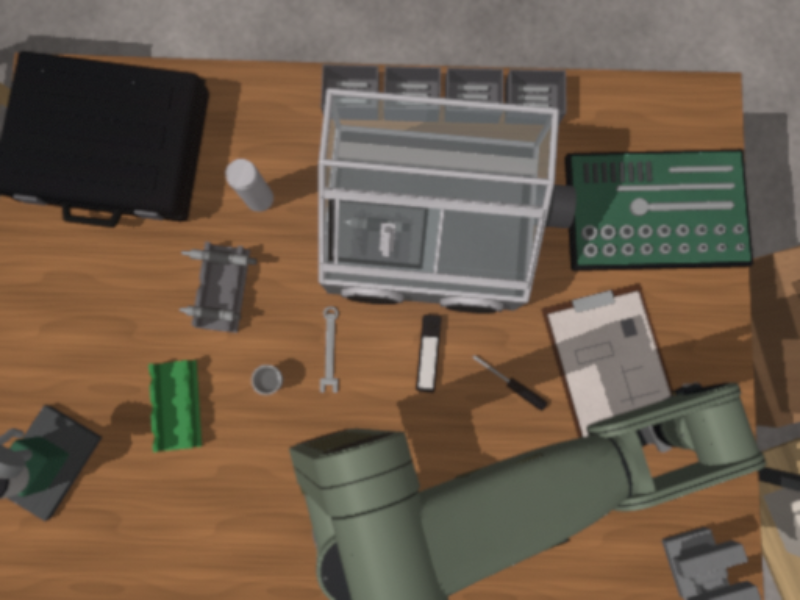

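```bash
python3 - <<'E'
from h import *
a=load('scene0');w=load('wrist0');t=load('top0')
s=cv2.resize(a['img'][60:180,60:180,::-1],(400,400),interpolation=cv2.INTER_CUBIC)
w=cv2.resize(w['img'][:,:,::-1],(400,300))
u=cv2.resize(t['img'][110:200,190:370,::-1],(800,300)[:1]+(400,)[:1],interpolation=cv2.INTER_CUBIC)
r=cv2.resize(t['img'][130:230,90:190,::-1],(400,400)); 
top=np.hstack([s[:,:400],np.vstack([w,np.zeros((100,400,3),np.uint8)])])
cv2.imwrite('pics/b0.png',top)
p=np.array(env.__dict__.keys() if hasattr(env,'__dict__') else 0); print(p,[x for x in dir(env) if x[0]!='_'])
# rim of gripper points projected
o=telemetry.get_obs();T=o['ee_pos'];q=o['orientation'];Rm=R.from_quat(q[[1,2,3,0]]).as_matrix()
for P in [(0,0,0),(0,.06,.02),(0,-.06,.02),(.0885,.0375,-.08),(.0375,.0885,-.08),(-.0375,-.0885,-.08),(-.0885,-.0375,-.08)]:
    print(P,(proj(a,T+Rm@np.array(P))-60)*400/120)
E
```

```text
dict_keys([]) ['MotionError', 'tip_reach']
(0, 0, 0) [[228.8481828  292.32707388]]
(0, 0.06, 0.02) [[186.61061452 327.02200035]]
(0, -0.06, 0.02) [[280.15844609 280.11781777]]
(0.0885, 0.0375, -0.08) [[208.11213499 313.01575281]]
(0.0375, 0.0885, -0.08) [[145.62805569 304.39009479]]
(-0.0375, -0.0885, -0.08) [[266.66428286 191.09438004]]
(-0.0885, -0.0375, -0.08) [[207.87918479 184.11533145]]
```

View pics/b0.png

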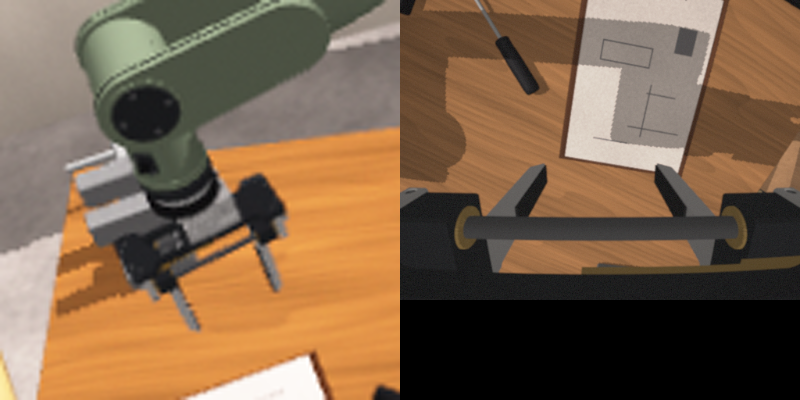

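```bash
python3 - <<'E'
from h import *
t=load('top0')
i=t['img'][50:240,105:375,::-1]
i=cv2.resize(i,(800,563),interpolation=cv2.INTER_CUBIC)
cv2.imwrite('pics/c0.png',i)
E
```

```text
(no output)
```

View pics/c0.png

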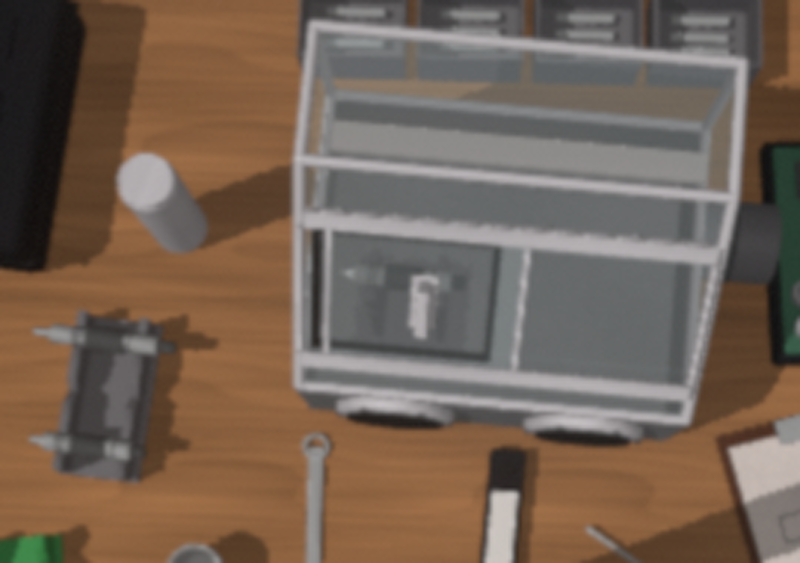

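```bash
python3 - <<'E'
from h import *
t=load('top0'); k=270/800
f=lambda p,z: onz(t,(105+(p[0]+.5)*k-.5,50+(p[1]+.5)*k-.5),z)
for n,p,z in [('wfrontL',(297,386),.165),('wfrontR',(692,420),.165),('roofL',(298,160),.339),('roofR',(737,198),.339),('roofBL',(313,24),.339),('roofBR',(746,62),.339),
 ('rimTL',(320,232),.249+.0655*.669),('rimTR',(502,246),.249+.0655*.669),('rimBR',(489,357),.249-.0655*.669),('rimBL',(318,348),.249-.0655*.669),('handtop',(424,280),.249+.041*.743+.016),('handbot',(419,335),.249+.041*.743-.016),
 ('waitTip',(30,440),.052),('waitEnd',(131,451),.052),('longTip',(34,332),.052),('longEnd',(174,348),.052),
 ('restTL',(82,312),.05),('restTR',(163,322),.05),('restBR',(137,481),.05),('restBL',(55,470),.05),('wrench1',(317,435),.008),('wrench0',(310,563),.008),('cup',(195,555),.06),('can',(147,170),.19),('cantop',(190,250),0),('tipF',(345,273),.224),('endF',(468,283),.224)]:
  print(n,f(p,z).round(4))
E
```

```text
wfrontL [0.5031 0.0924 0.165 ]
wfrontR [ 0.4787 -0.326   0.165 ]
roofL [0.6927 0.0799 0.339 ]
roofR [ 0.6677 -0.3345  0.339 ]
roofBL [0.8276 0.0712 0.339 ]
roofBR [ 0.8015 -0.343   0.339 ]
rimTL [0.6362 0.0612 0.2928]
rimTR [ 0.6274 -0.1163  0.2928]
rimBR [ 0.533  -0.109   0.2052]
rimBL [0.5373 0.0676 0.2052]
handtop [ 0.5908 -0.0415  0.2955]
handbot [ 0.5427 -0.0376  0.2635]
waitTip [0.4491 0.4064 0.052 ]
waitEnd [0.4398 0.2912 0.052 ]
longTip [0.5741 0.4107 0.052 ]
longEnd [0.5601 0.2491 0.052 ]
restTL [0.5995 0.3578 0.05  ]
restTR [0.5905 0.2639 0.05  ]
restBR [0.406  0.2828 0.05  ]
restBL [0.4159 0.3763 0.05  ]
wrench1 [0.4689 0.0852 0.008 ]
wrench0 [0.3194 0.087  0.008 ]
cup [0.3242 0.2106 0.06  ]
can [0.7264 0.2582 0.19  ]
cantop [0.6895 0.2479 0.    ]
tipF [0.6127 0.0413 0.224 ]
endF [ 0.6059 -0.085   0.224 ]
```

Call:
step_arm(
  series=[
    [[0,3,6],-0.15,9.4],
    [[1,7,11],-0.3,9.4],
    [[3,12,15],-0.45,9.4],
    [[5,17,18],-0.515,9.4],
    [[8,22,18],-0.515,9.4],
    [[11,27,18],-0.515,9.4],
    [[14,32,18],-0.515,9.4],
    [[17,37,18],-0.515,9.4],
    [[20,42,18],-0.515,9.4],
    [[23,46,18],-0.515,9.4],
    [[25,47.6,18],-0.515,9.4],
    [[25,47.6,18],-0.515,9.4],
  ],
)

```text
clock: 1.65
ee_pos: [0.5028, -0.0388, 0.4057]
orientation: [-0.001, 1.0, -0.029, -0.001]
ft_force: [-1.1, 0.4, -0.6]
opening: 0.0938
```

```bash
python3 - <<'E'
from h import *
c=shot('wrist','w1'); o=telemetry.get_obs(); print(o['clock'],o['ee_pos'],o['orientation'],o['joint_positions'],c['xyz'],rot(c)[:,2])
i=cv2.resize(c['img'][:,:,::-1],(800,600),interpolation=cv2.INTER_CUBIC);cv2.imwrite('pics/w1b.png',i)
E
```

```text
1.7 [ 0.50219707 -0.03969869  0.40589704] [-7.95417037e-04  9.99567240e-01 -2.93965561e-02 -7.36960698e-04] [-2.51634771e-01 -2.50783358e-02  1.43296836e+00  1.24367404e-03
  1.73549082e+00  1.37816598e+00] [ 0.57649079 -0.04245623  0.56390255] [-0.25442031  0.01599294 -0.96696149]
```

View pics/w1b.png

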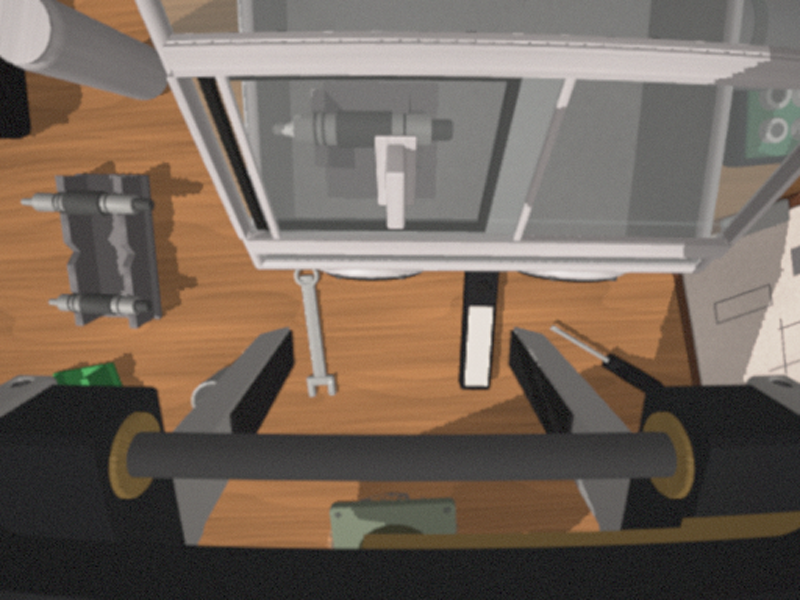

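```bash
python3 - <<'E'
from h import *
t=load('w1'); k=.64; th=-.06
X=np.array([np.cos(th),np.sin(th),0]);Y=np.array([-np.sin(th),np.cos(th),0]);Z=np.array([0,0,1.])
n=-.6691*X+.7431*Z;u=.7431*X+.6691*Z
C0=np.array([.586,-.024,.249])
def f(p,h): # intersect plane n.(P-C0)=h, report x'=u,y
    o,d=ray(t,((p[0]+.5)*k-.5,(p[1]+.5)*k-.5)); P=o+d*(h-n@(o-C0))/(n@d); return P,u@(P-C0),Y@(P-C0)
for nm,p,h in [('rimTL',(203,80),.005),('rimTR',(521,80),.005),('rimBR',(487,231),.005),('rimBL',(264,231),.005),('shL up',(222,80),.011),('shL lo',(277,238),.011),('shR up',(573,80),.011),('shR lo',(519,240),.011),
 ('fin lo',(396,228),.041),('fin up',(396,148),.041),('winfrontL',(259,268),0),('winfrontR',(688,271),0),('railTopL',(165,42),.014),('tip',(273,130),-.034),('end',(452,130),-.034),('bodyL',(335,128),-.025),('bodyR',(392,128),-.025)]:
  P,a,b=f(p,h);print(nm,P.round(4),'u',round(a,4),'y',round(b,4))
o=lambda p,z:onz(t,((p[0]+.5)*k-.5,(p[1]+.5)*k-.5),z).round(4)
for nm,p,z in [('Wtip',(50,301),.052),('Wend',(152,305),.052),('WbL',(85,301),.06),('WbR',(122,303),.06),('Ltip',(20,201),.052),('Lend',(152,206),.052),('plTL',(65,176),.05),('plTR',(150,176),.05),('plBL',(82,322),.05),('plBR',(158,321),.05)]: print(nm,o(p,z))
E
```

```text
rimTL [0.6358 0.0684 0.2955] u 0.064 y 0.0952
rimTR [ 0.6246 -0.1131  0.2952] u 0.0636 y -0.0866
rimBR [ 0.5271 -0.1088  0.2074] u -0.0678 y -0.0882
rimBL [0.5375 0.0723 0.2069] u -0.0684 y 0.0932
shL up [0.6335 0.0548 0.3022] u 0.0673 y 0.0815
shL lo [0.5315 0.0613 0.2103] u -0.0701 y 0.0819
shR up [ 0.6222 -0.1403  0.3026] u 0.0679 y -0.1139
shR lo [ 0.5187 -0.1344  0.2092] u -0.0716 y -0.1143
fin lo [ 0.5404 -0.0364  0.2639] u -0.0233 y -0.0151
fin up [ 0.5902 -0.04    0.3088] u 0.0438 y -0.0157
winfrontL [0.4988 0.0953 0.1642] u -0.1268 y 0.1139
winfrontR [ 0.4731 -0.31    0.1629] u -0.1286 y -0.2923
railTopL [0.6505 0.0755 0.3204] u 0.0912 y 0.1032
tip [0.6132 0.0507 0.2237] u -0.0001 y 0.0762
end [ 0.6052 -0.081   0.2236] u -0.0002 y -0.0557
bodyL [0.6103 0.0031 0.2358] u 0.008 y 0.0285
bodyR [ 0.6079 -0.0372  0.2358] u 0.008 y -0.0119
Wtip [0.4508 0.4093 0.052 ]
Wend [0.4384 0.2751 0.052 ]
WbL [0.4503 0.3555 0.06  ]
WbR [0.4452 0.3079 0.06  ]
Ltip [0.5763 0.4165 0.052 ]
Lend [0.5581 0.2511 0.052 ]
plTL [0.6004 0.3527 0.05  ]
plTR [0.5922 0.2482 0.05  ]
plBL [0.4205 0.3744 0.05  ]
plBR [0.4167 0.2728 0.05  ]
```

Call:
step_arm(
  series=[
    [[3.5,0.1,-3],0,5],
    [[6.2,0.2,-6],0,5],
    [[6.2,0.2,-9],0,4],
    [[6.2,0.2,-12.3],0,3],
    [[6.2,0.2,-12.3],0,2.4],
    [[6.2,0.2,-12.3],0,2.4],
    [[6.2,0.2,-12.3],0,2.4],
  ],
)

```text
clock: 2.58
ee_pos: [0.5651, -0.0383, 0.2853]
orientation: [-0.0, 1.0, -0.03, 0.001]
ft_force: [-0.3, -0.1, -0.1]
opening: 0.0274
```

Call:
step_arm(
  series=[
    [[-0.1,-1.5,0],0,2.4],
    [[-0.2,-3.5,0],0,2.4],
    [[-0.3,-6,0],0,2.4],
    [[-0.5,-8.5,0],0,2.4],
    [[-0.7,-11,0],0,2.4],
    [[-0.8,-13.5,0],0,2.4],
    [[-0.9,-15.5,0],0,2.4],
    [[-1.0,-16.8,0],0,2.4],
    [[-1.0,-17.4,0],0,2.4],
    [[-1.0,-17.4,0],0,2.4],
    [[-1.0,-17.4,0],0,2.4],
  ],
)

```text
clock: 3.95
ee_pos: [0.5551, -0.2125, 0.2849]
orientation: [0.0, 1.0, -0.029, 0.001]
ft_force: [-0.2, 0.0, -0.1]
opening: 0.0242
```

Call:
step_arm(
  series=[
    [[0,0.3,0],0,2.6],
    [[0,0.3,4],0,4],
    [[-2,0.3,8],0,4],
    [[-5,6,12],0,4],
    [[-5,10,14],0,4],
    [[-5,13,14],0,4],
    [[-5,13,14],0,4],
  ],
)

```text
clock: 4.82
ee_pos: [0.505, -0.0806, 0.4259]
orientation: [0.001, 1.0, -0.028, 0.002]
ft_force: [-0.2, 0.5, 0.2]
opening: 0.0401
```

```bash
python3 - <<'E'
from h import *
c=shot('wrist','w2'); o=telemetry.get_obs(); print(o['clock'],o['ee_pos'],o['orientation'],o['joint_positions'])
i=cv2.resize(c['img'][:,:,::-1],(800,600),interpolation=cv2.INTER_CUBIC);cv2.imwrite('pics/w2b.png',i[:450])
E
```

```text
4.875 [ 0.50498098 -0.08179841  0.42512367] [ 7.57908035e-04  9.99595613e-01 -2.83965738e-02  1.29235881e-03] [-3.29467217e-01 -1.09458572e-02  1.38124338e+00 -6.94680411e-04
  1.76837713e+00  1.29799260e+00]
```

View pics/w2b.png

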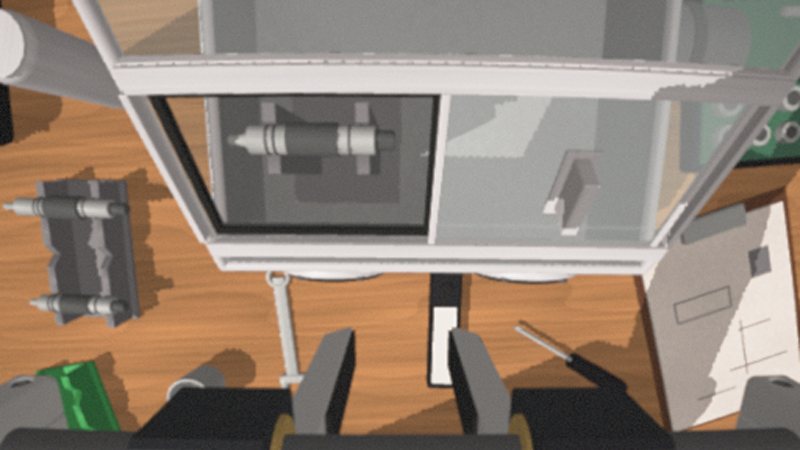

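```bash
python3 - <<'E'
from h import *
t=load('w2'); k=.64; th=-.06
X=np.array([np.cos(th),np.sin(th),0]);Y=np.array([-np.sin(th),np.cos(th),0]);Z=np.array([0,0,1.])
n=-.6691*X+.7431*Z;u=.7431*X+.6691*Z
C0=np.array([.585,-.0205,.249])
def f(p,h):
    o,d=ray(t,((p[0]+.5)*k-.5,(p[1]+.5)*k-.5)); P=o+d*(h-n@(o-C0))/(n@d); return P,u@(P-C0),Y@(P-C0)
for nm,p,h in [('inBL',(224,227),.005),('inBR',(426,226),.005),('outBL',(216,236),.0),('outBR',(431,235),.0),('inTR',(434,97),.005),('shutL',(438,165),.011),('tip',(229,142),-.034),('end',(395,141),-.034),('bodyL',(286,139),-.026),('bodyR',(338,139),-.026),('plL',(272,139),-.03),('plR',(367,139),-.03)]:
  P,a,b=f(p,h);print(nm,P.round(4),'u',round(a,4),'y',round(b,4))
o=lambda p,z:onz(t,((p[0]+.5)*k-.5,(p[1]+.5)*k-.5),z).round(4)
for nm,p,z in [('Wtip',(31,301),.052),('Wend',(129,306),.052),('Ltip',(3,206),.052),('Lend',(128,211),.052)]: print(nm,o(p,z))
E
```

```text
inBL [0.5448 0.0673 0.2148] u -0.0566 y 0.0853
inBR [ 0.5359 -0.1026  0.216 ] u -0.0548 y -0.0849
outBL [0.536  0.082  0.1994] u -0.0741 y 0.0994
outBR [ 0.5261 -0.1074  0.2008] u -0.0721 y -0.0903
inTR [ 0.6241 -0.1068  0.2955] u 0.0639 y -0.0838
shutL [ 0.5837 -0.1101  0.2675] u 0.0154 y -0.0895
tip [0.612  0.05   0.2237] u -0.0 y 0.072
end [ 0.6046 -0.0808  0.2241] u 0.0005 y -0.059
bodyL [0.6101 0.0016 0.2354] u 0.0086 y 0.0236
bodyR [ 0.6077 -0.0379  0.2353] u 0.0084 y -0.016
plL [0.6113 0.0137 0.2304] u 0.0056 y 0.0357
plR [ 0.6068 -0.0595  0.2303] u 0.0054 y -0.0376
Wtip [0.4512 0.4094 0.052 ]
Wend [0.4374 0.2745 0.052 ]
Ltip [0.5755 0.4157 0.052 ]
Lend [0.5572 0.2508 0.052 ]
```

Call:
step_arm(
  series=[
    [[-4,2,10],0.15,4],
    [[-8,4,20],0.3,4],
    [[-8,6,25],0.45,4],
    [[-8,8,25],0.6,4],
    [[-8,8,25],0.75,4],
    [[-8,8,25],0.9,4],
    [[-8,8,25],1.05,4],
    [[-8,8,25],1.2,4],
    [[-8,8,25],1.35,4],
    [[-8,8,25],1.5,4],
    [[-8,8,25],1.57,4],
    [[-8,8,25],1.57,4],
  ],
)

```text
clock: 6.38
ee_pos: [0.4255, -0.0028, 0.6745]
orientation: [-0.001, 0.728, 0.685, 0.001]
ft_force: [-0.8, -0.0, 0.5]
opening: 0.0402
```

```bash
python3 - <<'E'
from h import *
o=telemetry.get_obs(); print(o['clock'],o['ee_pos'],o['orientation'],o['joint_positions'])
E
```

```text
6.375 [ 0.42550837 -0.00280379  0.67446772] [-0.00076029  0.7281031   0.68546659  0.00091827] [-0.21240106 -0.04828056  0.90261859  0.0031499   2.28746268 -0.1500259 ]
```

Call:
step_arm(
  series=[
    [[5,0,0],0,4],
    [[10,0,0],0,4],
    [[15,0,0],0,4],
    [[20,0,0],0,4],
    [[25,0,0],0,4],
    [[30,0,0],0,4],
    [[35,0,0],0,4],
    [[40,0,0],0,4],
    [[45,0,0],0,4],
    [[50,0,0],0,4],
  ],
)

```text
clock: 7.62
ee_pos: [0.7363, -0.0023, 0.5754]
orientation: [0.014, 0.728, 0.685, 0.016]
ft_force: [-0.6, 1.0, 0.3]
opening: 0.0401
```

```bash
python3 - <<'E'
from h import *
o=telemetry.get_obs(); print(o['clock'],o['ee_pos'],o['orientation'],o['joint_positions'],R.from_quat(o['orientation'][[1,2,3,0]]).as_matrix().round(3))
E
```

```text
7.625 [ 0.73625125 -0.002341    0.57538793] [0.01397267 0.72801531 0.68522233 0.01639581] [-0.12377402  0.64669881  0.22585521  0.00936207  2.22657341 -0.05736596] [[ 0.06   0.997  0.043]
 [ 0.998 -0.061  0.002]
 [ 0.005  0.043 -0.999]]
```

Call:
step_arm(
  series=[
    [[6,0,1.8],0,4],
    [[12,0,3.6],0,4],
    [[18,0,5.4],0,4],
    [[24,0,7.2],0,4],
    [[30,0,9],0,4],
    [[36,0,10.8],0,4],
    [[42,0,12.6],0,4],
    [[48,0,14.4],0,4],
  ],
)

```text
clock: 8.62
ee_pos: [0.8065, -0.0017, 0.505]
orientation: [0.03, 0.727, 0.685, 0.034]
ft_force: [1.0, 1.1, -0.2]
opening: 0.0401
```

```bash
python3 - <<'E'
from h import *
o=telemetry.get_obs(); print(o['clock'],o['ee_pos'],o['joint_positions'],R.from_quat(o['orientation'][[1,2,3,0]]).as_matrix().round(3))
E
```

```text
8.625 [ 0.80645509 -0.00165179  0.50495898] [-0.11408291  0.74232328  0.22621999  0.01421117  2.08279532 -0.04596036] [[ 0.06   0.994  0.091]
 [ 0.998 -0.061  0.002]
 [ 0.008  0.091 -0.996]]
```

Call:
step_arm(
  series=[
    [[75,0,50],0,4],
    [[75,0,50],0,4],
    [[75,0,50],0,4],
    [[75,0,50],0,4],
    [[75,0,50],0,4],
    [[75,0,50],0,4],
  ],
)

```text
clock: 9.38
ee_pos: [0.8218, -0.001, 0.5075]
orientation: [0.047, 0.726, 0.684, 0.052]
ft_force: [0.1, -0.1, -0.0]
opening: 0.0397
```

```bash
python3 - <<'E'
from h import *
o=telemetry.get_obs(); print(o['clock'],o['ee_pos'],o['joint_positions'],R.from_quat(o['orientation'][[1,2,3,0]]).as_matrix().round(3))
E
```

```text
9.375 [ 0.82176108 -0.00104196  0.50750284] [-0.11335499  0.74136649  0.22629545  0.01998023  2.03418544 -0.04252709] [[ 0.06   0.988  0.14 ]
 [ 0.998 -0.061  0.002]
 [ 0.011  0.14  -0.99 ]]
```

Call:
step_arm(
  series=[
    [[75,0,50],0,4],
    [[75,0,50],0,4],
  ],
)

```text
clock: 9.62
ee_pos: [0.8352, -0.0008, 0.5144]
orientation: [0.065, 0.725, 0.682, 0.071]
ft_force: [0.4, 0.1, 0.1]
opening: 0.0399
```

Call:
step_arm(
  series=[
    [[300,0,200],0,4],
    [[300,0,200],0,4],
  ],
)

```text
clock: 9.88
ee_pos: [0.8495, -0.0007, 0.5204]
orientation: [0.083, 0.723, 0.68, 0.089]
ft_force: [-0.1, -0.8, -0.2]
opening: 0.0398
```

Call:
step_arm(
  series=[
    [[300,0,200],0,4],
  ],
)

```text
clock: 10.0
ee_pos: [0.8615, -0.0007, 0.525]
orientation: [0.097, 0.721, 0.678, 0.104]
ft_force: [0.8, -0.3, 0.3]
opening: 0.0401
```

Call:
step_arm(
  series=[
    [[300,0,200],0,4],
  ],
)

```text
clock: 10.12
ee_pos: [0.8732, -0.0006, 0.5313]
orientation: [0.112, 0.718, 0.676, 0.12]
ft_force: [0.4, 0.1, 0.2]
opening: 0.0398
```

```bash
python3 - <<'E'
from h import *
o=telemetry.get_obs(); print(o['clock'],o['ee_pos'],o['joint_positions'],R.from_quat(o['orientation'][[1,2,3,0]]).as_matrix().round(3))
E
```

```text
10.125 [ 8.73158626e-01 -6.11813359e-04  5.31348559e-01] [-0.11369457  0.7284967   0.2263144   0.03997672  1.8599759  -0.03517448] [[ 0.057  0.945  0.323]
 [ 0.998 -0.061  0.002]
 [ 0.021  0.322 -0.946]]
```

Call:
step_arm(
  series=[
    [[300,0,200],0,4],
  ],
)

```text
clock: 10.25
ee_pos: [0.8852, -0.0005, 0.5375]
orientation: [0.126, 0.716, 0.673, 0.135]
ft_force: [-0.6, -0.2, -0.3]
opening: 0.0401
```

Call:
step_arm(
  series=[
    [[300,0,200],0,4],
  ],
)

```text
clock: 10.38
ee_pos: [0.8976, -0.0005, 0.5436]
orientation: [0.141, 0.713, 0.671, 0.151]
ft_force: [0.1, -0.1, 0.0]
opening: 0.04
```

Call:
step_arm(
  series=[
    [[300,0,200],0,4],
  ],
)

```text
clock: 10.5
ee_pos: [0.9101, -0.0004, 0.5498]
orientation: [0.155, 0.709, 0.667, 0.166]
ft_force: [0.4, -0.5, -0.5]
opening: 0.0401
```

Call:
step_arm(
  series=[
    [[300,0,200],0,4],
  ],
)

```text
clock: 10.62
ee_pos: [0.9227, -0.0004, 0.5561]
orientation: [0.17, 0.705, 0.664, 0.182]
ft_force: [-1.1, 0.5, 0.2]
opening: 0.0398
```

Call:
step_arm(
  series=[
    [[300,0,200],0,4],
  ],
)

```text
clock: 10.75
ee_pos: [0.9353, -0.0003, 0.5624]
orientation: [0.185, 0.701, 0.66, 0.197]
ft_force: [0.4, -0.3, -0.1]
opening: 0.0399
```

Call:
step_arm(
  series=[
    [[300,0,200],0,4],
  ],
)

```text
clock: 10.88
ee_pos: [0.948, -0.0003, 0.5689]
orientation: [0.199, 0.697, 0.655, 0.213]
ft_force: [-0.6, -0.4, 0.0]
opening: 0.0402
```

Call:
step_arm(
  series=[
    [[300,0,200],0,4],
  ],
)

```text
clock: 11.0
ee_pos: [0.9606, -0.0003, 0.5754]
orientation: [0.213, 0.692, 0.651, 0.228]
ft_force: [-0.3, -0.6, -0.2]
opening: 0.0405
```

```bash
cat > st.py <<'E'
from h import *
th=-.06
X=np.array([np.cos(th),np.sin(th),0]);Y=np.array([-np.sin(th),np.cos(th),0]);Z=np.array([0,0,1.])
n=-.6691*X+.7431*Z;u=.7431*X+.6691*Z
C=np.array([.585,-.0205,.249])
def st():
    o=telemetry.get_obs(); M=R.from_quat(o['orientation'][[1,2,3,0]]).as_matrix()
    g=o['ee_pos']+.003*M[:,2]; z=M[:,2]
    print(o['clock'].__round__(2),'tcp',o['ee_pos'].round(4),'grasp',g.round(4),'q',o['joint_positions'].round(3),'open',round(o['opening'],4))
    print('tilt',np.arccos(-z[2]).round(3),'tiltdir',np.arctan2(z[1],z[0]).round(3),'jaw',M[:,1].round(3),'z',z.round(3),'lean of toolx',M[2,0].round(3)); return o,M,g
E
python3 -c "
from st import *
st()"
```

```text
11.0 tcp [ 9.606e-01 -3.000e-04  5.754e-01] grasp [ 9.624e-01 -3.000e-04  5.730e-01] q [-0.113  0.73   0.226  0.069  1.553 -0.031] open 0.0405
tilt 0.635 tiltdir 0.003 jaw [ 0.803 -0.061  0.592] z [ 0.594  0.002 -0.805] lean of toolx 0.038
```

Call:
step_arm(
  series=[
    [[-6,0,-1],0,4.6],
    [[-12,0,-2],0,4.6],
    [[-18,0,-4],0.015,4.6],
    [[-24,0,-6],0.015,4.6],
    [[-30,0,-7],0.015,4.6],
    [[-36,0,-7],0.015,4.6],
    [[-41,-0.3,-9],0.015,4.6],
    [[-45,-0.8,-13],0.015,4.6],
    [[-46,-1.1,-18],0.015,4.6],
    [[-45.7,-1.1,-22],0.015,4.6],
    [[-45.7,-1.1,-23.5],0.015,4.6],
    [[-45.7,-1.1,-23.5],0.015,4.6],
  ],
)

```text
clock: 12.5
ee_pos: [0.5035, -0.0111, 0.3401]
orientation: [0.211, 0.687, 0.656, 0.23]
ft_force: [0.1, 0.0, -0.2]
opening: 0.0459
```

```bash
python3 - <<'E'
from st import *
o,M,g=st()
c=shot('wrist','w3')
P=C-.034*n+.0045*Y; Y_=Y
pts=[P+.068*Y,P-.064*Y,P,C+.086*Y,C-.086*Y,C+.062*u,C-.062*u]
uv=proj(c,pts);print(uv.round())
i=c['img'][:,:,::-1].copy()
for p in uv: cv2.drawMarker(i,tuple(int(v) for v in p.round()),(0,0,255),0,8)
cv2.imwrite('pics/w3b.png',cv2.resize(i,(800,600)))
E
```

```text
12.5 tcp [ 0.5035 -0.0111  0.3401] grasp [ 0.5053 -0.0111  0.3377] q [-0.324 -0.448  2.021  0.243  0.977 -0.353] open 0.0459
tilt 0.635 tiltdir 0.018 jaw [ 0.805 -0.05   0.592] z [ 0.593  0.011 -0.805] lean of toolx 0.038
[[270. 124.]
 [269. 237.]
 [269. 184.]
 [268. 109.]
 [267. 271.]
 [329. 197.]
 [209. 194.]]
```

View pics/w3b.png

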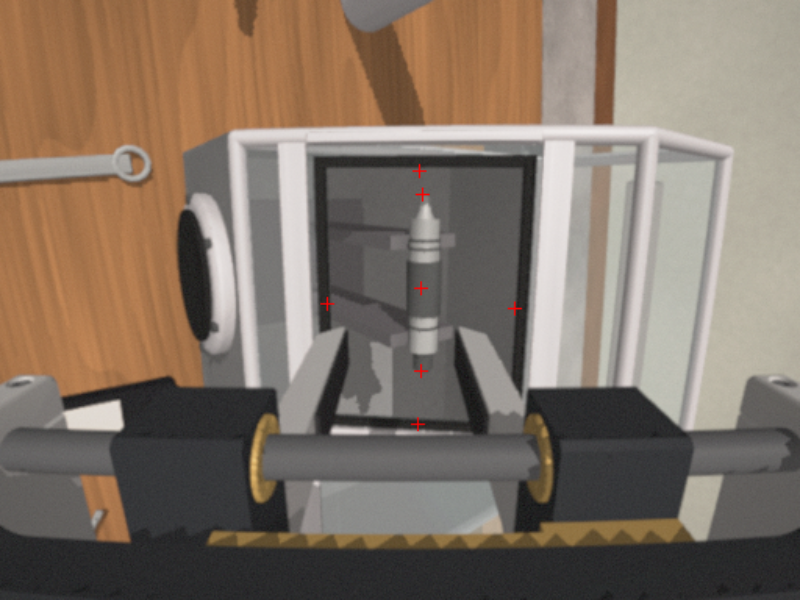

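Call:
step_arm(
  series=[
    [[2,-0.15,-2.15],0,4.6],
    [[4,-0.3,-4.3],0,4.6],
    [[6,-0.45,-6.5],0,4.6],
    [[8,-0.6,-8.6],0,4.6],
    [[9.2,-0.7,-9.9],0,4.6],
    [[10,-0.75,-10.8],0,4.6],
    [[10.2,-0.75,-11],0,4.6],
    [[10.2,-0.75,-11],0,4.6],
  ],
)

```text
clock: 13.55
ee_pos: [0.6068, -0.0189, 0.2329]
orientation: [0.213, 0.686, 0.656, 0.231]
ft_force: [-0.1, -0.0, 0.5]
opening: 0.0459
```

```bash
python3 - <<'E'
from st import *
o,M,g=st(); print(o['ft_force'])
c=shot('wrist','w4')
cv2.imwrite('pics/w4b.png',cv2.resize(c['img'][:,:,::-1],(640,480)))
E
```

```text
13.55 tcp [ 0.6068 -0.0189  0.2329] grasp [ 0.6086 -0.0189  0.2305] q [-0.261 -0.081  1.972  0.274  0.649 -0.384] open 0.0459
tilt 0.639 tiltdir 0.017 jaw [ 0.802 -0.049  0.595] z [ 0.596  0.01  -0.803] lean of toolx 0.037
[-0.12381412 -0.01218433  0.47293909]
```

View pics/w4b.png

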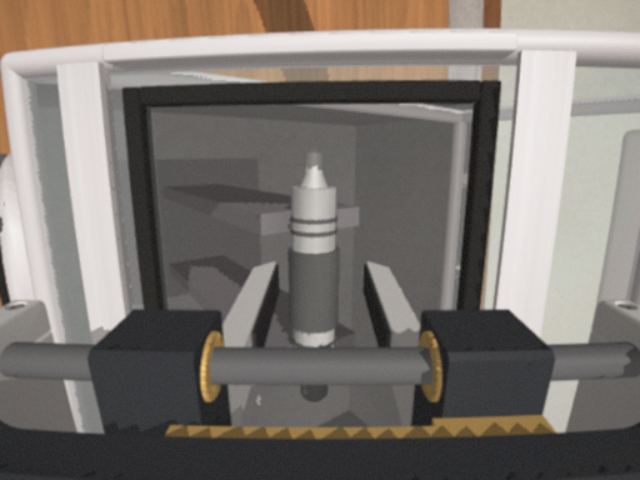

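Call:
step_arm(
  series=[
    [[0,0,-0.4],0,4.0],
    [[0,0,-0.4],0,3.2],
    [[0,0,-0.4],0,2.4],
    [[0,0,-0.4],0,2.0],
    [[0,0,-0.4],0,2.0],
    [[0,0,-0.4],0,2.0],
  ],
  grip_force=30,
)

```text
clock: 14.35
ee_pos: [0.6058, -0.0188, 0.2282]
orientation: [0.212, 0.687, 0.656, 0.23]
ft_force: [-5.9, -0.9, 2.3]
opening: 0.0246
```

Call:
step_arm(
  series=[
    [[-0.4,0,0.5],0,2.0],
    [[-1.2,0.05,1.4],0,2.0],
    [[-2.4,0.15,2.7],0,2.0],
    [[-3.8,0.2,4.2],0,2.0],
    [[-5.4,0.3,6],0,2.0],
    [[-7,0.4,7.8],0,2.0],
    [[-8.6,0.5,9.6],0,2.0],
    [[-10.2,0.6,11.3],0,2.0],
    [[-10.2,0.6,11.3],0,2.0],
  ],
)

```text
clock: 15.48
ee_pos: [0.5036, -0.0129, 0.3435]
orientation: [0.214, 0.686, 0.656, 0.231]
ft_force: [0.5, -0.0, -4.9]
opening: 0.0244
```

```bash
python3 - <<'E'
from st import *
o,M,g=st(); print(o['ft_force'])
c=shot('wrist','w5')
cv2.imwrite('pics/w5b.png',cv2.resize(c['img'][:,:,::-1],(640,480)))
E
```

```text
15.47 tcp [ 0.5036 -0.0129  0.3435] grasp [ 0.5054 -0.0129  0.3411] q [-0.33  -0.453  2.02   0.246  0.978 -0.36 ] open 0.0244
tilt 0.641 tiltdir 0.015 jaw [ 0.801 -0.048  0.597] z [ 0.598  0.009 -0.802] lean of toolx 0.036
[ 0.45611256 -0.03225644 -4.91368676]
```

View pics/w5b.png

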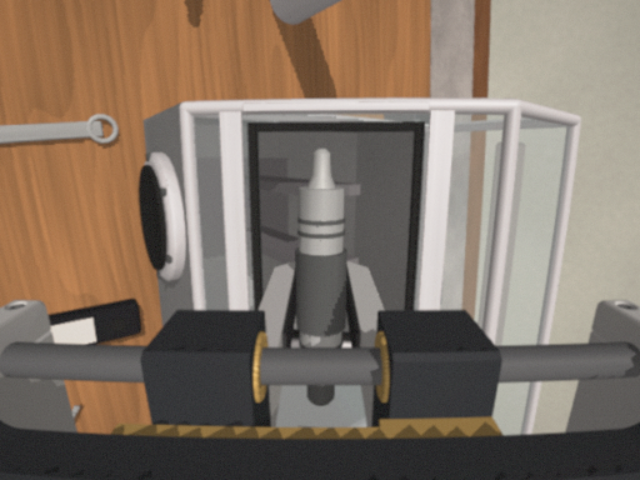

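```bash
python3 - <<'E'
from st import *
o,M,g=st(); t=load('w5')
def q(p):
    a,d=ray(t,((p[0]+.5)*.8-.5,(p[1]+.5)*.8-.5)); P=a+d*(M[:,1]@(g-a))/(M[:,1]@d); return P,(M.T@(P-g))
for nm,p in [('tip',(322,149)),('end',(321,404)),('axis body start',(321,249))]: P,l=q(p);print(nm,P.round(4),l.round(4))
# rest estimates
ry=-.1;rx=np.array([np.cos(ry),np.sin(ry),0]);ryv=np.array([-np.sin(ry),np.cos(ry),0])
for w in('w1','w2'):
  t=load(w); 
E
```

```text
15.53 tcp [ 0.5035 -0.0128  0.342 ] grasp [ 0.5053 -0.0128  0.3396] q [-0.329 -0.451  2.02   0.246  0.977 -0.36 ] open 0.0239
tilt 0.638 tiltdir 0.016 jaw [ 0.803 -0.048  0.595] z [ 0.596  0.01  -0.803] lean of toolx 0.036
tip [0.2009 0.0657 0.7568] [ 0.0835 -0.     -0.5156]
end [0.065  0.5862 0.9824] [ 0.6071  0.     -0.7728]
axis body start [-0.0496  0.3013  1.1141] [ 0.3236  0.     -0.9496]
```

```bash
python3 - <<'E'
from st import *
o,M,g=st(); t=load('w5')
def q(p,dz,s=0):
    a,d=ray(t,((p[0]+.5)*.8-.5,(p[1]+.5)*.8-.5)); a=M.T@(a-g); d=M.T@d
    # plane z = dz + s*x
    k=(dz+s*a[0]-a[2])/(d[2]-s*d[0]); return a+k*d
for s in(0,.037):
  for dz in(-.006,0,.006):
    r=[q(p,dz,s) for p in((322,149),(321,404),(321,249))]; print(s,dz,[x.round(4) for x in r],r[0][0]-r[1][0],'origin by tip',r[0][0]-.068,'end',r[1][0]+.064,'body',r[2][0]-.02)
E
```

```text
15.53 tcp [ 0.5035 -0.0128  0.342 ] grasp [ 0.5053 -0.0128  0.3396] q [-0.329 -0.451  2.02   0.246  0.977 -0.36 ] open 0.0239
tilt 0.638 tiltdir 0.016 jaw [ 0.803 -0.048  0.595] z [ 0.596  0.01  -0.803] lean of toolx 0.036
0 -0.006 [array([ 0.0699,  0.0023, -0.006 ]), array([-0.062,  0.002, -0.006]), array([ 0.0247,  0.0019, -0.006 ])] 0.13190080611153543 origin by tip 0.0019118139164192999 end 0.002011007804883877 body 0.004677460636578045
0 0 [array([0.0698, 0.0023, 0.    ]), array([-0.0672,  0.002 ,  0.    ]), array([0.0228, 0.0019, 0.    ])] 0.13697612097355155 origin by tip 0.0017514451882105486 end -0.003224675785340983 body 0.0027765522388790674
0 0.006 [array([0.0696, 0.0023, 0.006 ]), array([-0.0725,  0.002 ,  0.006 ]), array([0.0209, 0.0019, 0.006 ])] 0.14205143583556765 origin by tip 0.0015910764600017974 end -0.008460359375565843 body 0.0008756438411800967
0.037 -0.006 [array([ 0.0698,  0.0023, -0.0034]), array([-0.0601,  0.002 , -0.0082]), array([ 0.0244,  0.0019, -0.0051])] 0.12989291305896128 origin by tip 0.0018427435992979246 end 0.003949830540336666 body 0.004391536497782646
0.037 0 [array([0.0697, 0.0023, 0.0026]), array([-0.0651,  0.002 , -0.0024]), array([0.0225, 0.0019, 0.0008])] 0.1348046304727552 origin by tip 0.0016825333095317335 end -0.001122097163223465 body 0.002512652878262644
0.037 0.006 [array([0.0695, 0.0024, 0.0086]), array([-0.0702,  0.002 ,  0.0034]), array([0.0206, 0.0019, 0.0068])] 0.13971634788654913 origin by tip 0.0015223230197655563 end -0.006194024866783568 body 0.0006337692587426481
```

Call:
step_arm(
  series=[
    [[-0.5,3,0.3],0,2.0],
    [[-1,8,0.5],0,2.0],
    [[-1.5,13,0],-0.01,2.0],
    [[-1.6,18,-1],-0.02,2.0],
    [[-1.6,23,-3],-0.03,2.0],
    [[-1.6,28,-6],-0.04,2.0],
    [[-1.6,32,-10],-0.04,2.0],
    [[-1.6,33.9,-13],-0.04,2.0],
    [[-1.6,33.9,-14.2],-0.04,2.0],
    [[-1.6,33.9,-14.2],-0.04,2.0],
  ],
)

```text
clock: 16.77
ee_pos: [0.4866, 0.3253, 0.1978]
orientation: [0.217, 0.7, 0.643, 0.224]
ft_force: [0.2, 0.0, -4.2]
opening: 0.0249
```

```bash
python3 - <<'E'
from st import *
o,M,g=st(); print(o['ft_force'])
c=shot('wrist','w6')
i=c['img'][:,:,::-1].copy()
ry=-.1;rx=np.array([np.cos(ry),np.sin(ry),0]);rv=np.array([-np.sin(ry),np.cos(ry),0]);O=np.array([.505,.328,0])
for a,b,z in [(s*.062*1,t*.041,.05) for s in(-1,0,1) for t in(-1,1)]+[(s*.095,t*.041,.05) for s in(-1,1) for t in (-1,1)]:
    p=proj(c,O+a*rx+b*rv+[0,0,z])[0]; print(a,b,p.round(1)); cv2.drawMarker(i,(int(round(p[0])),int(round(p[1]))),(0,0,255),0,6)
cv2.imwrite('pics/w6b.png',cv2.resize(i,(800,600),interpolation=cv2.INTER_CUBIC))
E
```

```text
16.77 tcp [0.4866 0.3253 0.1978] grasp [0.4884 0.3253 0.1953] q [ 0.643  0.029  1.944 -0.583  0.734  1.081] open 0.0249
tilt 0.635 tiltdir -0.027 jaw [ 0.802 -0.079  0.592] z [ 0.593 -0.016 -0.805] lean of toolx 0.034
[ 0.1625454   0.03337031 -4.22046577]
-0.062 -0.041 [129.1 233.7]
-0.062 0.041 [120.7 148.9]
0.0 -0.041 [188.8 221.4]
0.0 0.041 [185.  145.6]
0.062 -0.041 [237.  211.4]
0.062 0.041 [236.1 143.2]
-0.095 -0.041 [ 91.5 241.4]
-0.095 0.041 [ 79.7 151.2]
0.095 -0.041 [258.8 206.8]
0.095 0.041 [259.  142.2]
```

View pics/w6b.png

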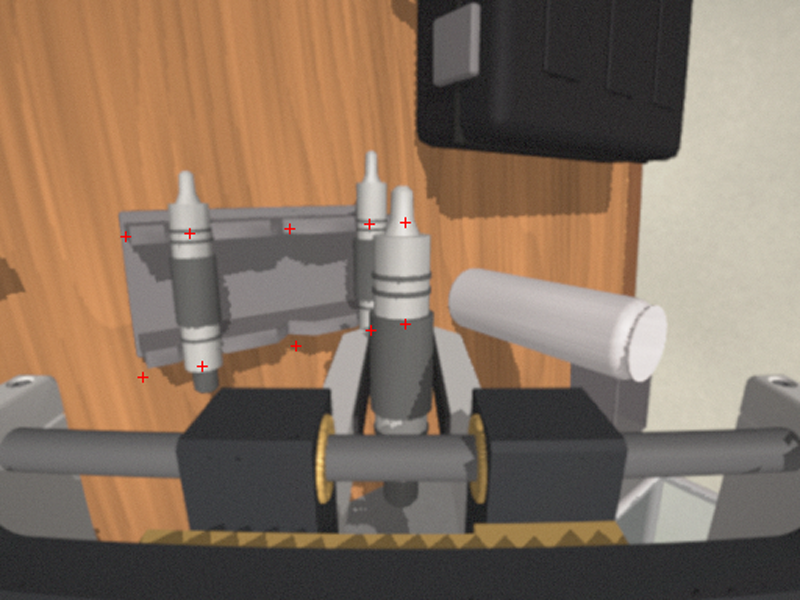

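```bash
python3 - <<'E'
from st import *
t=load('w6'); g=cv2.cvtColor(t['img'],cv2.COLOR_RGB2GRAY).astype(int)
for c in (100,150,160,205,215):
  print(c,'r130:',g[130:166,c].tolist()); print('   r200:',g[200:245,c].tolist())
ry=-.1;rv=np.array([-np.sin(ry),np.cos(ry),0])
for c,r in ((100,130),(100,140),(100,150),(160,130),(160,140),(160,150),(100,220),(100,230),(160,210),(160,220)): 
  P=onz(t,(c,r),.05); print(c,r,P.round(4),'y in rest frame about .505,.328:',(rv@(P-[.505,.328,.05])).round(4))
E
```

```text
100 r130: [151, 153, 153, 148, 131, 127, 133, 134, 132, 132, 133, 118, 102, 105, 123, 128, 130, 130, 125, 124, 125, 120, 122, 122, 117, 109, 93, 92, 90, 86, 87, 86, 89, 90, 90, 92]
   r200: [133, 132, 135, 133, 136, 128, 132, 133, 133, 133, 130, 124, 107, 100, 97, 98, 98, 102, 101, 100, 101, 98, 98, 106, 118, 127, 126, 130, 126, 125, 126, 127, 125, 125, 119, 122, 132, 139, 138, 138, 138, 139, 138, 138, 139]
150 r130: [140, 137, 133, 127, 126, 135, 136, 137, 134, 123, 106, 110, 124, 135, 136, 135, 139, 138, 139, 136, 140, 135, 111, 94, 92, 90, 92, 88, 90, 90, 91, 94, 90, 90, 91, 89]
   r200: [135, 137, 133, 126, 106, 100, 97, 102, 99, 100, 101, 102, 100, 98, 108, 119, 132, 135, 137, 138, 139, 138, 142, 141, 129, 106, 92, 91, 91, 90, 91, 91, 92, 87, 90, 89, 93, 104, 120, 125, 132, 125, 122, 119, 115]
160 r130: [131, 129, 128, 128, 131, 136, 136, 135, 126, 110, 102, 118, 129, 130, 132, 130, 128, 129, 130, 130, 126, 121, 100, 93, 88, 93, 88, 92, 94, 92, 88, 93, 89, 92, 92, 90]
   r200: [135, 131, 112, 98, 100, 99, 101, 99, 98, 102, 97, 101, 108, 117, 132, 133, 136, 133, 133, 135, 134, 13
[... 936 characters left out ...]
336 0.3938 0.05  ] y in rest frame about .505,.328: 0.0583
100 140 [0.432  0.3853 0.05  ] y in rest frame about .505,.328: 0.0497
100 150 [0.4303 0.3767 0.05  ] y in rest frame about .505,.328: 0.041
160 130 [0.486  0.3874 0.05  ] y in rest frame about .505,.328: 0.0572
160 140 [0.4845 0.3779 0.05  ] y in rest frame about .505,.328: 0.0476
160 150 [0.4829 0.3684 0.05  ] y in rest frame about .505,.328: 0.0379
100 220 [0.4175 0.3144 0.05  ] y in rest frame about .505,.328: -0.0223
100 230 [0.4155 0.3051 0.05  ] y in rest frame about .505,.328: -0.0317
160 210 [0.4726 0.3085 0.05  ] y in rest frame about .505,.328: -0.0226
160 220 [0.4708 0.2981 0.05  ] y in rest frame about .505,.328: -0.0331
```

Call:
step_arm(
  series=[
    [[1,0.4,-3],0,2.0],
    [[1.7,0.6,-7],0,2.0],
    [[1.7,0.6,-10.5],0,2.0],
    [[1.7,0.6,-12.5],0,2.0],
    [[1.7,0.6,-13.4],0,2.0],
    [[1.7,0.6,-13.4],0,2.0],
    [[1.7,0.6,-13.4],0,2.0],
  ],
)

```text
clock: 17.7
ee_pos: [0.506, 0.3324, 0.0678]
orientation: [0.218, 0.7, 0.642, 0.227]
ft_force: [0.4, -0.6, -3.9]
opening: 0.0245
```

```bash
python3 - <<'E'
from st import *
o,M,g=st(); print(o['ft_force'])
E
```

```text
17.7 tcp [0.506  0.3324 0.0678] grasp [0.5078 0.3324 0.0654] q [ 0.631  0.293  1.978 -0.869  0.495  1.419] open 0.0245
tilt 0.641 tiltdir -0.022 jaw [ 0.799 -0.082  0.596] z [ 0.597 -0.013 -0.802] lean of toolx 0.039
[ 0.43178853 -0.56926831 -3.9341224 ]
```

Call:
step_arm(
  series=[
    [[-0.2,-0.1,-0.4],0,2.0],
    [[-0.2,-0.1,-0.7],0,2.0],
    [[-0.2,-0.1,-0.9],0,2.0],
    [[-0.2,-0.1,-1.0],0,2.0],
    [[-0.2,-0.1,-1.0],0,2.0],
  ],
)

```text
clock: 18.32
ee_pos: [0.5039, 0.3314, 0.0581]
orientation: [0.218, 0.699, 0.642, 0.227]
ft_force: [-3.0, -0.8, 0.8]
opening: 0.0242
```

Call:
step_arm(
  series=[
    [[0,0,-0.1],0,2.0],
    [[0,0,-0.2],0,2.0],
    [[0,0,-0.2],0,2.0],
  ],
)

```text
clock: 18.7
ee_pos: [0.5039, 0.3314, 0.0578]
orientation: [0.219, 0.699, 0.641, 0.228]
ft_force: [-12.2, -3.5, 12.0]
opening: 0.0244
```

Call:
step_arm(
  series=[
    [[-0.1,0,0],0,2.6],
    [[-0.1,0,0],0,3.0],
    [[-0.1,0,0],0,3.3],
    [[-0.1,0,0],0,3.3],
  ],
)

```text
clock: 19.2
ee_pos: [0.5036, 0.3318, 0.0583]
orientation: [0.219, 0.699, 0.641, 0.228]
ft_force: [0.2, 0.4, -0.8]
opening: 0.0335
```

```bash
python3 - <<'E'
from st import *
o,M,g=st(); print(o['ft_force'])
c=shot('wrist','w7')
cv2.imwrite('pics/w7b.png',cv2.resize(c['img'][:,:,::-1],(800,600),interpolation=cv2.INTER_CUBIC))
E
```

```text
19.2 tcp [0.5036 0.3318 0.0583] grasp [0.5054 0.3317 0.0559] q [ 0.634  0.31   1.986 -0.913  0.481  1.47 ] open 0.0335
tilt 0.644 tiltdir -0.022 jaw [ 0.797 -0.082  0.599] z [ 0.6   -0.013 -0.8  ] lean of toolx 0.039
[ 0.18519046  0.42806658 -0.81247242]
```

View pics/w7b.png

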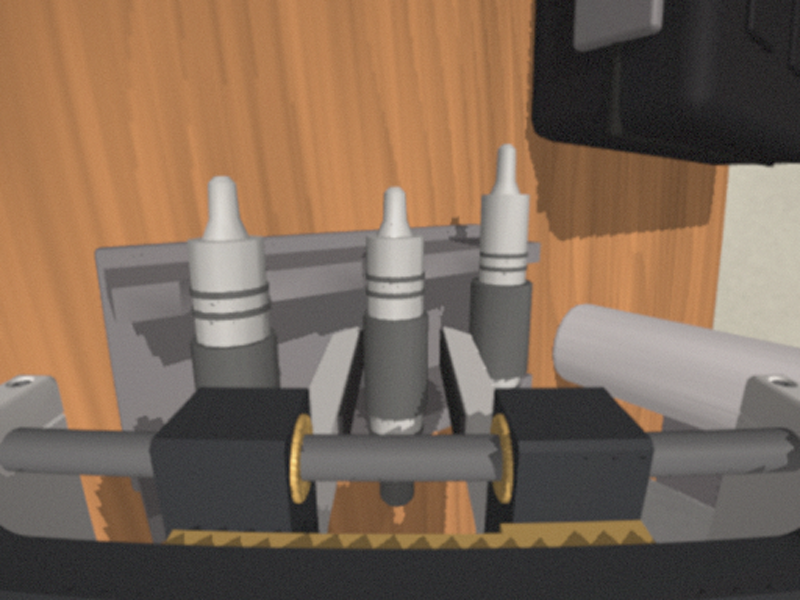

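```bash
python3 - <<'E'
from st import *
t=load('w7'); ry=-.1;rx=np.array([np.cos(ry),np.sin(ry),0]);rv=np.array([-np.sin(ry),np.cos(ry),0]);O=np.array([.5057,.3335,.052])
for nm,p,z in [('Ftip',(395,186),.052),('Fring',(395,316),.065),('Wtip',(222,177),.052),('Wbody',(235,340),.065),('Ltip',(507,144),.052),('Fend',(397,504),.052)]:
  P=onz(t,((p[0]+.5)*.64-.5,(p[1]+.5)*.64-.5),z); d=P-O; print(nm,P.round(4),'rest x,y',(rx@d).round(4),(rv@d).round(4))
g=cv2.cvtColor(t['img'],cv2.COLOR_RGB2GRAY).astype(int)
for c in(180,190,292): print(c,g[140:200,c].tolist()); print([ (rv@(onz(t,(c,r),.05)-O)).round(4) for r in(150,160,170,180,190)])
E
```

```text
Ftip [0.5137 0.4013 0.052 ] rest x,y 0.0012 0.0682
Fring [0.4995 0.3569 0.065 ] rest x,y -0.0085 0.0226
Wtip [0.4519 0.4096 0.052 ] rest x,y -0.0611 0.0704
Wbody [0.4439 0.3647 0.065 ] rest x,y -0.0646 0.0249
Ltip [0.5775 0.4144 0.052 ] rest x,y 0.0633 0.0876
Fend [0.5004 0.2656 0.052 ] rest x,y 0.0015 -0.0681
180 [136, 135, 140, 136, 137, 136, 137, 134, 136, 133, 119, 117, 123, 130, 133, 126, 133, 132, 133, 135, 132, 125, 108, 101, 99, 98, 98, 98, 97, 101, 98, 100, 113, 128, 133, 132, 133, 136, 136, 135, 134, 137, 137, 138, 141, 140, 139, 139, 139, 143, 138, 134, 105, 88, 92, 88, 88, 91, 90, 88]
[np.float64(0.0524), np.float64(0.0474), np.float64(0.0422), np.float64(0.037), np.float64(0.0318)]
190 [139, 139, 138, 140, 140, 140, 142, 141, 139, 134, 120, 124, 129, 130, 131, 133, 133, 133, 131, 131, 126, 110, 99, 100, 96, 98, 96, 100, 96, 95, 101, 110, 128, 133, 133, 133, 136, 133, 137, 134, 138, 139, 141, 135, 139, 142, 138, 138, 138, 134, 115, 94, 85, 91, 88, 91, 87, 88, 90, 86]
[np.float64(0.0521), np.float64(0.0469), np.float64(0.0417), np.float64(0.0364), np.float64(0.031)]
292 [97, 97, 94, 89, 82, 80, 88, 95, 97, 100, 93, 85, 82, 71, 73, 92, 100, 99, 100, 100, 111, 125, 127, 130, 127, 126, 129, 129, 128, 127, 129, 130, 128, 128, 128, 113, 96, 89, 87, 87, 90, 87, 90, 88, 87, 89, 90, 87, 87, 88, 87, 87, 86, 89, 86, 90, 89, 88, 91, 87]
[np.float64(0.0482), np.float64(0.0415), np.float64(0.0346), np.float64(0.0276), np.float64(0.0205)]
```

Call:
step_arm(
  series=[
    [[-0.9,0,1.2],0,3.4],
    [[-2.4,0,3.2],0,3.4],
    [[-4,0.1,5.3],0,3.4],
    [[-5.6,0.1,7.4],0,3.6],
    [[-8,0.6,7.8],0,3.7],
    [[-10.5,1.1,7],0,3.7],
    [[-10.9,1.1,6.4],0,3.7],
    [[-10.9,1.1,6.4],0,3.7],
  ],
)

```text
clock: 20.25
ee_pos: [0.3942, 0.3425, 0.1219]
orientation: [0.219, 0.699, 0.642, 0.228]
ft_force: [0.6, -0.5, 0.2]
opening: 0.0367
```

```bash
python3 - <<'E'
from st import *
o,M,g=st(); print(o['ft_force'])
W=np.array([.4442,.3421,.052]); c=shot('wrist','w8')
T=W-g; print('delta to axis',T, 'tool',M.T@T)
rv=np.array([.0998,.995,0])
uv=proj(c,[W+.068*rv,W,W-.064*rv]); print(uv)
gr=cv2.cvtColor(c['img'],cv2.COLOR_RGB2GRAY).astype(int)
x=int(round(uv[0][0]));print(x,gr[60:160,x].tolist())
r=int(uv[0][1]+uv[1][1])//2;print('row',r,gr[r,200:320].tolist())
cv2.imwrite('pics/w8b.png',cv2.resize(c['img'][:,:,::-1],(800,600),interpolation=cv2.INTER_CUBIC))
E
```

```text
20.25 tcp [0.3942 0.3425 0.1219] grasp [0.396  0.3425 0.1195] q [ 0.826  0.07   2.097 -0.798  0.68   1.474] open 0.0367
tilt 0.643 tiltdir -0.023 jaw [ 0.797 -0.081  0.599] z [ 0.6   -0.014 -0.8  ] lean of toolx 0.038
[ 0.61432328 -0.51345896  0.22597191]
delta to axis [ 0.04821587 -0.00036076 -0.06752478] tool [ 0.00062101 -0.00195761  0.08294745]
[[253.36558384 117.8968422 ]
 [253.55705478 195.17446188]
 [253.73914306 260.33395446]]
253 [139, 136, 139, 139, 137, 139, 141, 138, 137, 136, 140, 136, 139, 139, 136, 140, 139, 140, 137, 138, 138, 138, 138, 139, 137, 138, 137, 138, 142, 138, 137, 135, 138, 137, 140, 138, 140, 136, 138, 137, 137, 138, 137, 138, 137, 139, 138, 137, 138, 137, 136, 136, 135, 136, 141, 137, 135, 147, 167, 180, 191, 193, 196, 198, 197, 196, 202, 201, 205, 203, 206, 206, 212, 215, 213, 215, 216, 215, 212, 198, 188, 190, 190, 192, 186, 189, 192, 190, 193, 193, 193, 193, 195, 194, 195, 193, 172, 127, 118, 159]
row 156 [114, 101, 97, 94, 96, 93, 98, 96, 99, 98, 95, 98, 99, 95, 92, 99, 96, 96, 95, 98, 95, 95, 101, 122, 128, 128, 129, 129, 128, 127, 129, 125, 126, 127, 124, 127, 129, 124, 127, 117, 108, 88, 77, 89, 104, 110, 114, 128, 137, 153, 159, 163, 170, 172, 174, 178, 178, 171, 165, 155, 154, 154, 144, 134, 122, 114, 98, 102, 127, 134, 135, 135, 133, 134, 133, 134, 133, 133, 132, 130, 132, 127, 125, 126, 123, 122, 121, 119, 122, 118, 123, 120, 113, 90, 76, 81, 89, 92, 98, 101, 109, 115, 115, 111, 112, 120, 122, 119, 121, 122, 120, 116, 116, 114, 112, 107, 130, 133, 127, 128]
```

Call:
step_arm(
  series=[
    [[1.2,0,-1.6],0,3.7],
    [[2.5,0,-3.4],0,3.7],
    [[3.6,0,-4.9],0,3.7],
    [[4.5,0,-6.1],0,3.7],
    [[4.8,0,-6.6],0,3.7],
    [[4.8,0,-6.6],0,3.7],
    [[4.8,0,-6.6],0,3.7],
  ],
)

```text
clock: 21.18
ee_pos: [0.4428, 0.3429, 0.0567]
orientation: [0.219, 0.699, 0.641, 0.229]
ft_force: [0.9, 0.1, 0.5]
opening: 0.0369
```

Call:
step_arm(
  series=[
    [[0,0,0],0,3.2],
    [[0,0,0],0,2.6],
    [[0,0,0],0,2.0],
    [[0,0,0],0,2.0],
    [[0,0,0],0,2.0],
  ],
  grip_force=30,
)

```text
clock: 21.8
ee_pos: [0.4415, 0.3434, 0.0561]
orientation: [0.218, 0.699, 0.642, 0.228]
ft_force: [-5.5, 1.2, 0.6]
opening: 0.0246
```

```bash
python3 - <<'E'
from st import *
o,M,g=st(); print(o['ft_force'])
W=np.array([.4442,.3421,.052]);print(M.T@(W-g))
E
```

```text
21.8 tcp [0.4415 0.3434 0.0561] grasp [0.4433 0.3433 0.0537] q [ 0.744  0.263  2.06  -0.962  0.53   1.611] open 0.0246
tilt 0.643 tiltdir -0.019 jaw [ 0.797 -0.082  0.598] z [ 0.599 -0.012 -0.801] lean of toolx 0.04
[-5.47605156  1.18483079  0.58695658]
[-0.0012212  -0.00018283  0.00195539]
```

Call:
step_arm(
  series=[
    [[0,0,0.6],0,2.0],
    [[0,0,2],0,2.0],
    [[0,0,5],0,2.0],
    [[0,0,10],0,2.0],
    [[0,-1,15],0,2.0],
    [[0,-3,20],0,2.0],
    [[1,-6,24],0,2.0],
    [[2,-10,27],0.01,2.0],
    [[3,-14.5,28.5],0.02,2.0],
    [[4,-19.5,28.5],0.03,2.0],
    [[5,-24.5,28.5],0.035,2.0],
    [[6,-29.5,28.5],0.035,2.0],
  ],
)

```text
clock: 23.3
ee_pos: [0.4999, 0.0469, 0.3397]
orientation: [0.213, 0.688, 0.654, 0.231]
ft_force: [1.4, 0.3, -4.3]
opening: 0.0244
```

```bash
python3 - <<'E'
from st import *
o,M,g=st(); print(o['ft_force'])
E
```

```text
23.3 tcp [0.4999 0.0469 0.3397] grasp [0.5016 0.0469 0.3373] q [-0.139 -0.454  2.027  0.115  0.938 -0.127] open 0.0244
tilt 0.639 tiltdir 0.016 jaw [ 0.802 -0.053  0.596] z [ 0.597  0.01  -0.802] lean of toolx 0.039
[ 1.43870252  0.29284592 -4.29019836]
```

Call:
step_arm(
  series=[
    [[0.2,-3.2,0.1],0.005,2.0],
    [[0.4,-5.6,0.2],0.005,2.0],
    [[0.4,-6.2,0.2],0.005,2.0],
    [[0.4,-6.2,0.2],0.005,2.0],
    [[0.4,-6.2,0.2],0.005,2.0],
  ],
)

```text
clock: 23.92
ee_pos: [0.5034, -0.014, 0.3412]
orientation: [0.212, 0.686, 0.657, 0.232]
ft_force: [-0.3, 0.2, -3.2]
opening: 0.0242
```

```bash
python3 - <<'E'
from st import *
o,M,g=st(); c=shot('wrist','w9')
pr=g+.002*M[:,2]-.0012*M[:,0]
a=load('w5')
for w,t in(('w5',a),('w9',c)):
  gr=cv2.cvtColor(t['img'],cv2.COLOR_RGB2GRAY).astype(int); print(w,gr[105:140,257].tolist()); print(gr[310:330,257].tolist()); print(gr[180,225:290].tolist())
print(proj(c,[pr+.068*M[:,0],pr-.064*M[:,0]]))
T=np.array([.6057,-.0213,.2282]); print('delta',T-o['ee_pos'],'n',n,(o['ee_pos']-T)@u,(o['ee_pos']-T)@Y,(o['ee_pos']-T)@n)
E
```

```text
23.93 tcp [ 0.5034 -0.014   0.3412] grasp [ 0.5052 -0.0139  0.3388] q [-0.338 -0.451  2.022  0.256  0.979 -0.373] open 0.0242
tilt 0.638 tiltdir 0.024 jaw [ 0.803 -0.047  0.595] z [ 0.596  0.014 -0.803] lean of toolx 0.04
w5 [80, 92, 96, 95, 96, 94, 95, 95, 93, 94, 96, 95, 95, 117, 154, 172, 179, 181, 189, 193, 197, 193, 191, 195, 199, 200, 199, 203, 203, 203, 207, 205, 207, 208, 211]
[63, 61, 60, 63, 63, 67, 65, 61, 66, 60, 62, 65, 61, 56, 87, 131, 140, 141, 138, 140]
[79, 76, 79, 79, 79, 88, 92, 96, 96, 96, 97, 98, 98, 94, 97, 105, 116, 119, 124, 124, 127, 132, 126, 130, 132, 126, 129, 125, 115, 119, 129, 125, 125, 129, 134, 138, 137, 139, 135, 137, 140, 148, 152, 154, 150, 149, 146, 143, 146, 132, 105, 97, 98, 95, 96, 99, 99, 98, 93, 92, 89, 86, 87, 84, 86]
w9 [81, 89, 94, 95, 95, 94, 93, 101, 97, 92, 94, 94, 94, 95, 92, 92, 95, 90, 108, 144, 170, 178, 181, 188, 193, 196, 197, 198, 199, 203, 202, 203, 205, 209, 208]
[121, 118, 106, 78, 64, 58, 66, 65, 66, 66, 60, 65, 66, 65, 62, 64, 62, 62, 93, 133]
[84, 77, 80, 80, 79, 79, 85, 91, 101, 98, 97, 92, 79, 66, 75, 92, 113, 121, 125, 131, 137, 140, 151, 157, 163, 168, 167, 171, 173, 177, 178, 179, 182, 183, 182, 179, 179, 180, 178, 175, 174, 171, 165, 160, 156, 148, 134, 124, 111, 86, 80, 94, 98, 97, 98, 100, 98, 102, 98, 96, 92, 86, 88, 89, 85]
[[255.03844622 124.40662364]
 [255.21748843 319.8837716 ]]
delta [ 0.10226977 -0.00733458 -0.11300424] n [-0.66789598  0.04012192  0.7431    ] -0.0005756053403094558 0.0011888755312527914 0.1525732959108739
```

Call:
step_arm(
  series=[
    [[1.5,-0.1,-1.65],0,2.0],
    [[3.2,-0.2,-3.5],0,2.0],
    [[5,-0.3,-5.5],0,2.0],
    [[6.8,-0.45,-7.5],0,2.0],
    [[8.2,-0.55,-9.05],0,2.0],
    [[9.2,-0.6,-10.15],0,2.0],
    [[9.7,-0.62,-10.7],0,2.0],
    [[9.7,-0.62,-10.7],0,2.0],
    [[9.7,-0.62,-10.7],0,2.0],
  ],
)

```text
clock: 25.1
ee_pos: [0.6007, -0.0198, 0.2351]
orientation: [0.212, 0.685, 0.657, 0.232]
ft_force: [-0.3, -0.1, -3.4]
opening: 0.0242
```

```bash
python3 - <<'E'
from st import *
o,M,g=st(); print(o['ft_force'])
T=np.array([.6057,-.0205,.2282]); e=o['ee_pos']-T; print('delta',-e,e@u,e@Y,e@n)
E
```

```text
25.1 tcp [ 0.6007 -0.0198  0.2351] grasp [ 0.6025 -0.0197  0.2327] q [-0.271 -0.098  1.983  0.287  0.658 -0.403] open 0.0242
tilt 0.64 tiltdir 0.024 jaw [ 0.802 -0.047  0.596] z [ 0.597  0.014 -0.802] lean of toolx 0.039
[-0.28189435 -0.12467778 -3.43361969]
delta [ 0.00503108 -0.0007103  -0.00685855] 0.0008255400321720234 0.0004073397466286029 0.008485329349513687
```

Call:
step_arm(
  series=[
    [[0.15,0,-0.2],0,2.0],
    [[0.3,-0.05,-0.4],0,2.0],
    [[0.4,-0.05,-0.55],0,2.0],
    [[0.4,-0.05,-0.55],0,2.0],
  ],
)

```text
clock: 25.6
ee_pos: [0.6046, -0.0203, 0.2293]
orientation: [0.212, 0.685, 0.657, 0.232]
ft_force: [0.5, 0.4, -3.8]
opening: 0.0247
```

Call:
step_arm(
  series=[
    [[0.1,0,-0.15],0,2.0],
    [[0.1,0,-0.2],0,2.0],
    [[0.1,0,-0.2],0,2.0],
  ],
)

```text
clock: 25.98
ee_pos: [0.6059, -0.0203, 0.228]
orientation: [0.212, 0.685, 0.657, 0.232]
ft_force: [-2.9, 1.1, 1.9]
opening: 0.0244
```

Call:
step_arm(
  series=[
    [[0.05,0,-0.05],0,2.0],
    [[0.05,0,-0.05],0,2.6],
    [[0.05,0,-0.05],0,3.0],
    [[0.05,0,-0.05],0,3.4],
    [[0.05,0,-0.05],0,3.8],
    [[0.05,0,-0.05],0,3.8],
  ],
)

```text
clock: 26.72
ee_pos: [0.6066, -0.0204, 0.2278]
orientation: [0.213, 0.685, 0.657, 0.232]
ft_force: [0.1, -0.3, -0.3]
opening: 0.0381
```

```bash
python3 - <<'E'
from st import *
o,M,g=st(); print(o['ft_force'])
c=shot('wrist','w10')
cv2.imwrite('pics/w10b.png',cv2.resize(c['img'][:,:,::-1],(640,480)))
S=C-.034*n; uv=proj(c,[S+.068*Y,S,S-.064*Y]); print(uv)
x=int(round(uv[0][0])); gr=cv2.cvtColor(c['img'],cv2.COLOR_RGB2GRAY).astype(int)
for cc in(x-4,x,x+4): print(cc,gr[90:150,cc].tolist())
print(gr[165,215:290].tolist())
E
```

```text
26.73 tcp [ 0.6066 -0.0204  0.2278] grasp [ 0.6084 -0.0204  0.2254] q [-0.269 -0.075  1.979  0.293  0.638 -0.409] open 0.0381
tilt 0.641 tiltdir 0.023 jaw [ 0.801 -0.047  0.597] z [ 0.598  0.014 -0.802] lean of toolx 0.039
[ 0.13306414 -0.31049367 -0.25415632]
[[252.64464902 124.99450924]
 [252.74876331 236.4981049 ]
 [252.88236716 324.68950986]]
249 [87, 83, 87, 85, 86, 82, 88, 94, 101, 98, 97, 103, 99, 98, 101, 104, 100, 100, 101, 97, 103, 102, 100, 101, 103, 101, 103, 103, 102, 103, 103, 102, 100, 104, 102, 100, 104, 101, 102, 101, 100, 105, 105, 107, 107, 108, 110, 110, 113, 113, 117, 116, 119, 119, 119, 125, 132, 143, 149, 154]
253 [87, 84, 82, 86, 85, 84, 84, 89, 99, 103, 102, 99, 101, 98, 100, 101, 102, 98, 99, 100, 97, 102, 99, 100, 100, 101, 102, 104, 103, 104, 101, 104, 102, 100, 103, 104, 109, 111, 124, 123, 121, 129, 158, 173, 180, 178, 180, 181, 181, 182, 183, 181, 183, 188, 188, 190, 191, 193, 192, 196]
257 [85, 87, 86, 87, 86, 86, 87, 93, 102, 99, 100, 102, 101, 99, 103, 102, 101, 102, 99, 102, 101, 100, 98, 100, 100, 103, 99, 103, 100, 103, 101, 103, 105, 104, 108, 114, 111, 123, 132, 150, 184, 210, 212, 215, 217, 215, 216, 218, 218, 219, 220, 222, 221, 221, 222, 222, 222, 221, 223, 221]
[98, 96, 94, 95, 97, 97, 96, 94, 97, 96, 97, 95, 93, 96, 95, 95, 96, 94, 91, 84, 73, 76, 80, 94, 113, 121, 128, 132, 137, 146, 149, 155, 165, 166, 172, 173, 177, 180, 182, 185, 191, 196, 196, 195, 193, 192, 192, 188, 190, 186, 187, 185, 181, 178, 172, 170, 169, 169, 156, 123, 104, 107, 106, 111, 111, 115, 118, 119, 120, 123, 122, 120, 126, 127, 126]
```

View pics/w10b.png

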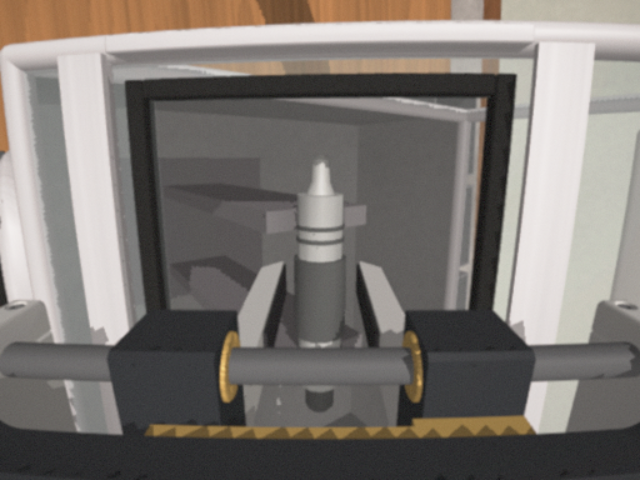

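Call:
step_arm(
  series=[
    [[-0.9,0,1.2],0,3.8],
    [[-2.4,0,3.1],0,3.8],
    [[-4.4,0.1,5.4],0,3.8],
    [[-6.6,0.2,7.9],0,3.8],
    [[-9,0.3,10.5],0,3.8],
    [[-10.5,-1,12],0,2],
    [[-11,-5,12],0,1],
    [[-11,-10,12],0,0],
    [[-11,-15,12],0,0],
    [[-11,-19,12],0,0],
    [[-11,-21.6,12],0,0],
    [[-11,-21.6,12],0,0],
  ],
)

```text
clock: 28.28
ee_pos: [0.4961, -0.2381, 0.3483]
orientation: [0.213, 0.686, 0.656, 0.232]
ft_force: [-0.5, -1.1, -0.1]
opening: 0.0004
```

```bash
python3 - <<'E'
from st import *
o,M,g=st()
T=np.array([.5434,-.2365,.2811]); e=o['ee_pos']-T; print('delta',-e,e@u,e@Y,e@n)
c=shot('wrist','w11'); t=shot('top','t11')
s=lambda v:[proj(c,[C+.041*n+k*u-v*Y])[0].round() for k in(-.025,.025)]; print(s(.185),s(.19))
E
```

```text
28.27 tcp [ 0.4961 -0.2381  0.3483] grasp [ 0.4978 -0.238   0.3459] q [-0.894 -0.255  1.875  0.544  1.155 -0.979] open 0.0004
tilt 0.641 tiltdir 0.02 jaw [ 0.801 -0.049  0.597] z [ 0.598  0.012 -0.802] lean of toolx 0.039
delta [ 0.04734819  0.00156843 -0.06718318] 0.009901028738268619 -0.004404794186407514 0.08148455688821915
[array([225., 159.]), array([282., 159.])] [array([225., 165.]), array([282., 165.])]
```

Call:
step_arm(
  series=[
    [[1.5,0,-2],0,0],
    [[3,0,-4],0,0],
    [[4.2,0.1,-5.8],0,0],
    [[4.7,0.1,-6.7],0,0],
    [[4.7,0.1,-6.7],0,0],
  ],
)

```text
clock: 29.0
ee_pos: [0.5432, -0.2337, 0.2807]
orientation: [0.212, 0.685, 0.657, 0.233]
ft_force: [-0.9, 0.1, -0.1]
opening: 0.0004
```

Call:
step_arm(
  series=[
    [[0.1,1,0],0,0],
    [[0.2,2.5,0],0,0],
    [[0.3,4.5,0],0,0],
    [[0.4,6.5,0],0,0],
    [[0.5,8.5,0],0,0],
    [[0.6,10.5,0],0,0],
    [[0.8,12.5,0],0,0],
    [[0.9,14.5,0],0,0],
    [[1.0,16.5,0],0,0],
    [[1.1,18,0],0,0],
    [[1.1,19,0],0,0],
    [[1.1,19.5,0],0,0],
  ],
)

```text
clock: 30.5
ee_pos: [0.5546, -0.0382, 0.2818]
orientation: [0.213, 0.684, 0.657, 0.233]
ft_force: [1.7, -1.9, 1.2]
opening: 0.0003
```

```bash
python3 - <<'E'
from st import *
o,M,g=st(); print(o['ft_force'])
d=g-C;print(d@u,d@Y,d@n)
E
```

```text
30.5 tcp [ 0.5546 -0.0382  0.2818] grasp [ 0.5564 -0.0381  0.2794] q [-0.356 -0.264  2.019  0.315  0.805 -0.467] open 0.0003
tilt 0.643 tiltdir 0.025 jaw [ 0.8   -0.045  0.598] z [ 0.599  0.015 -0.801] lean of toolx 0.039
[ 1.66938033 -1.93752805  1.17262374]
-0.00012798730862810021 -0.019313473157681726 0.04101427178336318
```

Call:
step_arm(
  series=[
    [[0,0.2,0],0,0],
    [[0,0.4,0],0,0],
    [[0,0.5,0],0,0],
    [[0,0.5,0],0,0],
  ],
)

```text
clock: 31.0
ee_pos: [0.5546, -0.0333, 0.2818]
orientation: [0.213, 0.684, 0.657, 0.233]
ft_force: [0.1, -1.3, 0.9]
opening: 0.0005
```

Call:
step_arm(
  series=[
    [[0,0.15,0],0,0],
    [[0,0.3,0],0,0],
    [[0,0.3,0],0,0],
  ],
)

```text
clock: 31.38
ee_pos: [0.5547, -0.0326, 0.2819]
orientation: [0.215, 0.684, 0.657, 0.232]
ft_force: [-1.0, -9.0, 0.2]
opening: 0.0007
```

Call:
step_arm(
  series=[
    [[0,-0.8,0],0,0],
    [[-0.5,-1.5,0.7],0,0],
    [[-3,-1.5,4],0,0],
    [[-6,-1.5,8],0,0],
    [[-8,-1.5,12],0,0],
    [[-8,-1.5,16],0,0],
    [[-8,-1.5,16],0,0],
    [[-8,-1.5,16],0,0],
  ],
)

```text
clock: 32.38
ee_pos: [0.4742, -0.0474, 0.4409]
orientation: [0.214, 0.685, 0.657, 0.231]
ft_force: [0.0, 0.2, 0.8]
opening: 0.0002
```

```bash
python3 - <<'E'
from st import *
o,M,g=st(); c=shot('wrist','w12')
def p(P): return proj(c,[P])[0]
G=cv2.cvtColor(c['img'],cv2.COLOR_RGB2GRAY).astype(int)
for s in(0,.01,.02):print('fin top at s',s,p(C+.041*n-s*Y).round(1), p(C+.041*n-(s-.006)*Y).round(1),'shutter L edge',p(C+.011*n+(.099-s)*Y).round(1),'R',p(C+.011*n-(.099+s)*Y).round(1))
S=C-.034*n
print('tip',p(S+.068*Y),'body',p(S+.02*Y),p(S-.02*Y),'end',p(S-.064*Y))
x,y=p(C+.041*n+.01*u).round().astype(int); print('fin col',x,y-30,G[y-30:y+30,x].tolist())
x,y=p(S+.068*Y).round().astype(int); print('tip col',x,y-15,G[y-15:y+20,x].tolist())
# rest in top view before/after
t0,t1=load('top0'),shot('top','t12')
O=np.array([.5057,.3335,.052]);print('middle in top',proj(t1,[O])[0])
q=proj(t1,[O])[0].round().astype(int)
for t in(t0,t1): print(cv2.cvtColor(t['img'],cv2.COLOR_RGB2GRAY)[q[1]-4:q[1]+5,q[0]-36:q[0]+36:3].tolist())
E
```

```text
32.38 tcp [ 0.4742 -0.0474  0.4409] grasp [ 0.476  -0.0474  0.4384] q [-0.483 -0.539  1.876  0.309  1.24  -0.458] open 0.0002
tilt 0.641 tiltdir 0.019 jaw [ 0.801 -0.044  0.597] z [ 0.598  0.011 -0.801] lean of toolx 0.035
fin top at s 0 [230.4 153.1] [230.3 148.1] shutter L edge [233.9  71.3] R [235.5 222.9]
fin top at s 0.01 [230.5 161.3] [230.4 156.4] shutter L edge [234.   79.7] R [235.6 229.7]
fin top at s 0.02 [230.6 169.5] [230.6 164.6] shutter L edge [234.   87.9] R [235.6 236.5]
tip [239.57593175 100.06886917] body [239.78262621 134.27994913] [239.96932969 161.74063977] end [240.18662106 190.79475772]
fin col 239 123 [110, 113, 129, 130, 110, 113, 125, 130, 131, 132, 129, 112, 99, 94, 93, 120, 180, 198, 199, 200, 196, 171, 153, 177, 196, 202, 200, 200, 198, 196, 193, 183, 154, 136, 132, 123, 105, 94, 95, 106, 125, 129, 131, 131, 125, 109, 110, 127, 131, 131, 132, 135, 131, 132, 135, 134, 133, 132, 118, 104]
tip col 240 85 [102, 106, 105, 104, 107, 105, 108, 112, 114, 116, 112, 110, 115, 114, 118, 118, 126, 134, 130, 136, 128, 132, 134, 132, 129, 132, 128, 131, 130, 134, 135,
[... 1355 characters left out ...]
, 75, 88, 59, 66, 69, 69, 69, 72, 90], [111, 112, 112, 113, 113, 114, 131, 149, 142, 124, 101, 71, 67, 63, 92, 97, 100, 67, 65, 68, 68, 68, 69, 78], [112, 112, 112, 111, 112, 112, 116, 134, 136, 129, 96, 75, 73, 70, 112, 123, 122, 67, 59, 68, 68, 69, 69, 72], [115, 114, 113, 112, 111, 111, 111, 119, 120, 113, 90, 73, 74, 73, 129, 142, 141, 71, 59, 68, 70, 69, 70, 75], [113, 113, 113, 111, 110, 110, 110, 112, 102, 89, 82, 68, 71, 74, 127, 147, 149, 79, 65, 69, 71, 75, 79, 89], [109, 109, 109, 108, 106, 106, 106, 105, 97, 72, 66, 63, 67, 69, 113, 138, 145, 76, 66, 68, 72, 89, 99, 104], [105, 105, 105, 104, 103, 102, 103, 103, 99, 65, 59, 65, 65, 71, 95, 115, 129, 69, 64, 68, 71, 99, 106, 107]]
```

```bash
python3 -c "
from h import *
print(hand_in()); print(telemetry.get_obs()['clock'])"
```

```text
the job is handed in; nothing more can be done
None
the job is handed in; nothing more can be done
```

The changeover is done and handed in at about 32 s of the 72 s allowed. `hand_in()` gives no verdict, so this rests on my own checks.

**What I did:**
- I slid the shutter open and brought the finished holder out square to the window and into the middle groove.
- I moved the waiting holder from the near groove into the cradle and pushed the shutter shut against its stop.

**Getting the tilt:** pointing straight down, the gripper's body would have hit the window. The moves can't tilt the tool, so I repeatedly commanded poses out of reach until it leaned about 37 degrees forward.

**Last checks:**
- **Finished holder:** its tip measured within about 2 mm of the expected position in the middle groove, level and let go.
- **Waiting holder:** it lies in the cradle about 2 mm toward the right, let go. I last saw this through the open port.
- **Shutter:** it stopped moving with a 9 N reaction. The final picture puts the handle within about 3 mm of shut.
- **Forces:** every reading I took was low, at most about 17 N as the finished holder touched its groove. No reading or picture suggested contact with the rim.

**Doubts:**
- While reaching out for the tilt, joint 3 read 0.226 rad against its stated minimum of 0.23, so it may have passed its range slightly.
- I had used all 12 picture views by the end, so the final shutter check used pixel values only. The top view showed a part in the middle groove, and I made no final position check on the longer holder or the other things on the bench.

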